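# Close a tested gauge: cover over its studs, spring pin knocked flush

## Task

Close up the tested gauge: lift its loose cover by the round bezel onto the clamped housing, pin end over the drilled end, and ease it about until it drops flat down over both studs, then let go. Take up the mallet and, holding it, knock the cover's spring pin down flush with its boss in brisk blows, touching the pin with nothing but the mallet and never letting the mallet touch the glazed bezel. Put the mallet back down on the counter, and do not shift the valve, the regulator or the two bushings.

Things in the scene. Friction and masses are not known exactly. Their poses are not given: they have to be found in the camera images.
- housing_rim (a point): Scratched aluminium gauge housing, 156 x 76 mm, fixed in a low grey bench clamp on the counter. This point is the centre of its flat top rim, 46 mm above the counter, over the open round bowl (56 mm) with the white dial in it; x runs along the housing's length towards the drilled end, z up. The clamp's jaws and base stay below 30 mm and reach 75 mm either side of the centre along y and 100 mm along x.
- stud_a (a point): Tip of the first dark steel stud (8 mm thick, its top 4 mm tapering to 5 mm), on the housing's centre line at x = -66, y = 0 mm from housing_rim; it stands 13 mm above the rim.
- stud_b (a point): Tip of the second, equal stud, at x = +62, y = +27 mm from housing_rim, beside the drilled end; 13 mm above the rim.
- pin_bore (a point): Mouth of the 13 mm bore in the housing's rim that takes the spring pin, at x = +62, y = 0 mm from housing_rim.
- cover_underside (a point): Centre of the underside of the loose grey cover plate (160 x 80 x 6 mm, 0.44 kg with bezel and pin). x along its length towards the pin end, z up. Two 11 mm stud holes through it at x = -66, y = 0 and x = +62, y = +27 mm, so it fits one way round only. Fully down on the housing this point coincides with housing_rim, to within the play of about 1.5 mm. At the start it lies flat on the counter, right way up.
- bezel: Round dark steel bezel with a clear glass window, fixed in the middle of the cover: 56 mm diameter, 22 mm high, standing on the plate. Origin at the centre of its foot, 6 mm above the plate's underside.
- bezel_center (a point): Centre of the bezel, half-way up: 17 mm above the cover's underside. Where the cover is gripped, across the 56 mm, in any direction. Axes as cover_underside.
- boss_top (a point): Centre of the top of the round aluminium boss (18 mm diameter, 18 mm high) on the cover at x = +62, y = 0 mm from the cover's centre; 24 mm above the cover's underside. The bezel's top is 4 mm higher and its edge 34 mm from this point. The studs end below the boss top.
- pin_top (a point): Top of the brass-coloured slotted spring pin, 8 mm diameter, started in the boss and standing 11 to 14 mm above it at the start, above everything else on the cover.
- pin (a joint): How far the pin has been driven down, in m: 0 to 0.003 at the start, 0.014 is flush with the boss. It needs 16 N or so to move, resists harder the faster it goes (8 N per m/s), stays where it is left, and goes down only where there is a hole below it.
- mallet_face (a point): Soft-faced mallet, 0.4 to 0.6 kg: upright head 70 mm tall with black nylon faces 42 mm in diameter, standing on one face on the counter, with a wooden handle (24 mm wide, 28 mm high) level at mid-height. This point is the centre of the lower face; x points along the handle, z up through the head.
- mallet_grip (a point): Point in the mallet's handle, 45 mm from the head's axis and 35 mm above the lower face, a good place to grip it across its 24 mm width (y); axes as mallet_face. The handle ends 156 mm from the head's axis. Gripped hard here it turns only a few degrees in the fingers when it strikes; gripped further out or weakly it turns more.
- mallet: The whole mallet; its origin is the point mallet_face.
- cover: The whole cover with bezel and pin; its origin is the point cover_underside.
- pin_head: The upper 14 mm of the spring pin, which takes the blows; its origin lies 14 mm below pin_top, on the pin's axis.
- housing: The clamped housing with its studs; its origin lies 46 mm below housing_rim, on the counter.
- valve: Heavy brass cylinder valve standing on its green handwheel, 115 mm tall, 62 mm across the wheel, side outlet reaching 44 mm. Origin at the centre of its foot. Leave alone.
- regulator: Blue regulator lying with its black knob up, 82 mm tall, with two small round gauges, 160 mm across them and 120 mm along. Origin at the centre of its foot. Leave alone.
- bushing0: Black nylon bushing, 32 mm diameter, 22 mm high. Origin at the centre of its foot. Leave alone.
- bushing1: The second, equal bushing. Leave alone.
Mind the look-alikes: they are no part of the job. Leave any blue or red look-alike of the cover alone. What is shaped like the mallet but red is not meant.

How it is judged:
By the outcome, as a careful person would: the job done as asked, in the order asked, and still so for the second after the job is handed in, with the robot touching nothing.
It also fails if it takes over 72 s, if anything falls off the work surface, if the arm or the gripper's body presses on something with over 40 N, if the wrist force passes 120 N, or if a joint passes its speed limit or range.

## Robot

A 7-joint arm with a two-finger parallel gripper is mounted at the origin on the work surface. World frame = base frame: x ahead of the robot, y to its left, z up, the work surface at z = 0. Lengths are in m, angles in rad, forces in N, time in s.
With the tool pointing down it reaches from about 0.4 to 0.875 m from the base axis. Payload 19.3 kg.
Tool frame: the origin (TCP) lies between the finger pads; the fingertips stand ahead of it and the grasp point (between the pads) lies 8 mm behind it (bot.tip_extent is the x of the fingertips in the tool frame, in m); x points along the fingers, y is the direction in which the jaws open and shut, and the axes are right-handed (so a half turn about x gives the same grasp; the last joint's range is limited). The gripper opens to 85 mm and grips with 20 to 120 N. Pads are 22 mm wide; open, the fingers measure 114 mm over their backs; the gripper's body (76 mm by 85 mm) begins 54 mm behind the grasp point. The pads swing forward as they close: fully open they stand 13 mm farther back than shut.
Start: joints at [-1.397, 0.521, -0.036, 1.599, 0.021, 1.021, -0.113], TCP at [0.151, 0.607, 0.242] pointing down, gripper open.
Joint ranges: [-2.91, 2.91], [-0.3, 2.13], [-1.5, 1.42], [0.17, 2.43], [-1.26, 4.41], [0.16, 1.93], [-2.52, 2.52]. Speed limits (rad/s): [1.89, 1.89, 2.39, 2.39, 3.01, 3.01, 3.01].

## Interface

Orientations are given as [roll, pitch, yaw] about the fixed x, y, z axes, in that order (R = Rz(yaw) Ry(pitch) Rx(roll)).
In Python, from workcell import observe, grab_frame, camera_info, bot, nets gives the robot as it stands.
- The arm moves only by the tool jog_arm, never from a script. Its argument "commands" is a list of rows, each a list of 6 numbers: the shift along the tool's x, y, z in mm, then the turn, a rotation vector about the tool's x, y, z in rad. A call has 1 to 20 rows; each row shifts and turns the pose as measured when the row begins, along the tool's axes as they then stand; what a row does not reach is not made up. A row lasts 1/10 s, in which the tool goes at most 50 mm and 8.59 degrees, less where a joint would pass 70% of its speed; a pose out of reach is approached as far as the arm can. A call is refused whole if a number of a shift passes 50 or a number of a turn 0.15, either way. A call with a gripper value outside its range is refused whole. "gripper" is the closure in counts, from 0 (fully open) to 255 (shut), set as the call begins (left out, the last holds). The fingers move at their own pace and stop on an object; "newtons" is the grip in N (left out, the last holds). Time passes only in rows, so rows that do not move let the fingers close. It gives the time, the measured TCP pose, the force and the opening at its end, in the units of the state.
- observe(): the state, without advancing time (a new reading comes with each control period).
- grab_frame(name): name is "scene" or "top" or "wrist"; returns the picture (400x640x3 uint8, red, green, blue); there is no depth.
- camera_info(name): a dict with "fov_y" (degrees; the focal length in pixels is half the picture's height over the tangent of half this angle, whatever the lens; pixels are square), "cx", "cy" (the principal point, pixels), "distortion" ([k1, k2, p1, p2, k3] as OpenCV has them; the pictures are not rectified), "R" (3x3) and "t" (3): a world point X has camera coordinates R X + t; the wrist camera has in their place "tool_from_camera" (4x4, takes a point from camera to tool coordinates, whose origin is the TCP and whose axes are the tool frame's). Camera axes: x right, y down, z forward; pixel columns grow to the right and rows downward; lengths in m; the calibration is good to about 2 mm. A picture is of the moment at which its call begins: read the wrist's pose just before it. camera_info takes no time and is no camera call.
- bot.job_done(): hands the job in, once; it reports no verdict.
Trained networks look in the newest picture that a camera, given by its name, has taken for a name from the list of things; names that differ only in an ending like _2 or _b are one class to them, and where a whole thing is asked for, a point or a joint stands for the part that bears it (a point fixed in the world has none). Each returns a list of dicts, best first, with "p" (0 to 1); they miss things now and then, are a little off and sometimes report something else, mostly with a low value. They report only what shows in the picture. A call takes as long as a camera call. They do not tell look-alikes from the thing itself.
- nets.find_in(camera, name): "rect" ([left, top, right, bottom] in pixels, round what is visible of it).
- nets.silhouettes(camera, name): "mask" (400x640 bool, what is visible of it) and "rect" ([left, top, right, bottom] in pixels, round what is visible of it).
- nets.pinpoint(camera, name): "location" ([column, row] in pixels: a listed point, or the origin of a listed thing).
The state is a dict: "clock": time; "qpos": joint angles; "qd": joint speeds; "joint_efforts": joint torques, N m; "position": TCP position; "tool_rot": TCP orientation; "force": force on the tool from outside, world axes, zero at the start; "moment": the same for the moment, N m; "grip_width": finger opening in m.
Only numpy, scipy, OpenCV 4.12 (cv2) and the standard library are available. Lean on these libraries where they do the work, as an engineer would, in place of code of your own. Each camera call takes 0.05 s, during which the arm holds its last target.

## Working session

There is one attempt and no reset: what is moved stays moved. The work goes in short steps, Python scripts to look and compute and a tool call to move; the robot and the scene stay as the last step left them, time stands still between calls to the robot, and variables do not carry over. Pictures are saved under pics/ and viewed, and the job is handed in when it is done.

Besides the shell and the picture viewer there is one more tool, called as a command line: name --pt "numbers of a row" for each row, then --argument value for the rest. jog_arm: Moves the arm, as the interface text tells. Its arguments: {"type":"object","properties":{"commands":{"type":"array","items":{"type":"array","items":{"type":"number"}}},"gripper":{"type":"number"},"newtons":{"type":"number"}},"required":["commands"]}

```bash
mkdir -p pics; ls; python3 - <<'E'
from workcell import observe, grab_frame, camera_info, bot, nets
import cv2
for n in ["scene","top","wrist"]:
    f=grab_frame(n); cv2.imwrite(f"pics/{n}0.png",f[:,:,::-1])
    print(n,camera_info(n))
print(observe()); print(bot.tip_extent)
E
```

```text
pics
scene {'fov_y': 55.5650587549338, 'cx': 321.94517540562606, 'cy': 196.78169587078827, 'distortion': array([-0.01863663,  0.        ,  0.        ,  0.        ,  0.        ]), 'R': array([[ 0.1630792 ,  0.98647879, -0.01627198],
       [ 0.65453612, -0.12051556, -0.74636349],
       [-0.73823278,  0.11106577, -0.66533958]]), 't': array([-0.01333642, -0.31193937,  1.30711284])}
top {'fov_y': 54.580411274638, 'cx': 320.7846666694642, 'cy': 201.65339933345487, 'distortion': array([-0.08868732,  0.        ,  0.        ,  0.        ,  0.        ]), 'R': array([[-0.06515003, -0.99787291, -0.00226405],
       [-0.9777621 ,  0.06428994, -0.19961984],
       [ 0.19934078, -0.01079153, -0.97987081]]), 't': array([-0.02239948,  0.52455419,  1.07020152])}
wrist {'fov_y': 69.85314468022749, 'cx': 318.5548468705565, 'cy': 194.57639454158095, 'distortion': array([-0.01252044,  0.        ,  0.        ,  0.        ,  0.        ]), 'tool_from_camera': array([[-2.36306313e-04, -3.05102620e-01,  9.52319450e-01,
        -1.31737884e-01],
       [ 9.99999249e-01, -1.21712864e-03, -1.41804309e-04,
     
[... 157 characters left out ...]
00e+00,
         1.00000000e+00]])}
{'clock': 0.15, 'qpos': array([-1.39720054,  0.5218977 , -0.03632265,  1.59983856,  0.02125069,
        1.02108724, -0.1128083 ]), 'qd': array([-0.00037491, -0.00242136,  0.00066883, -0.00174048,  0.00072333,
       -0.0002982 , -0.0005301 ]), 'joint_efforts': array([ 2.07827674e-03, -9.27389002e+01,  1.98081203e+00, -3.70050681e+01,
        1.80305215e-02,  6.56772885e-03, -1.64615483e-05]), 'position': array([0.15085595, 0.6062912 , 0.24185896]), 'tool_rot': array([-1.45159576,  1.56995118, -1.69539051]), 'force': array([0.40621681, 0.20447415, 0.01356004]), 'moment': array([ 0.03817815, -0.01466973,  0.01294427]), 'grip_width': 0.0852613326060284}
0.011
```

View pics/scene0.png

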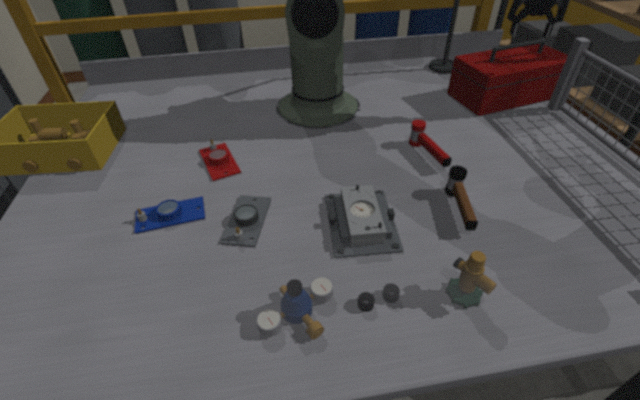

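View pics/top0.png

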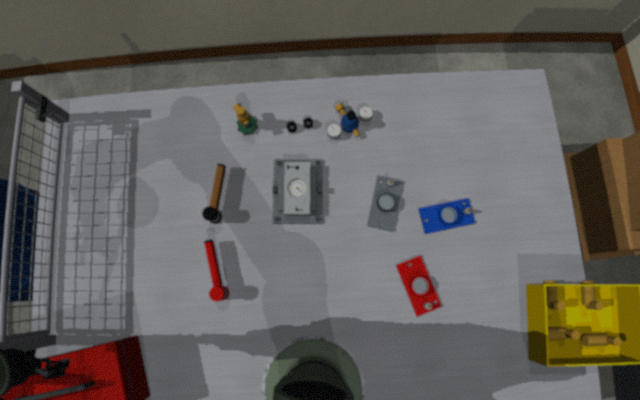

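View pics/wrist0.png

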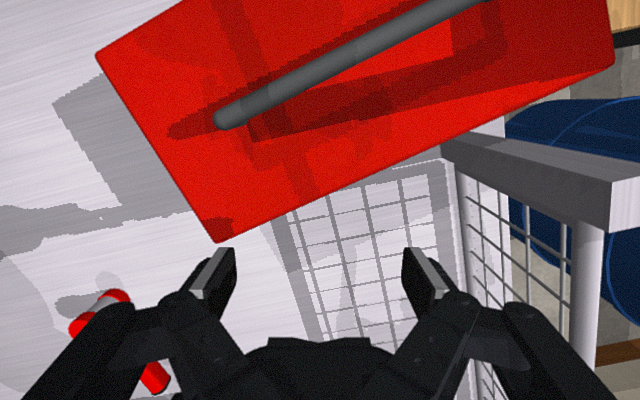

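The top picture shows the grey cover at (386,203), with a blue look-alike at (447,215) and a red one at (419,286). The housing is at (298,190). The black-headed mallet is at (212,213), and a red look-alike is at (218,293). The wanted ones are the grey cover, because it matches the grey plate in the description, and the black-faced mallet with the wooden handle.

```bash
cat > h.py <<'E'
from workcell import observe, grab_frame, camera_info, bot, nets
import numpy as np, cv2
from scipy.spatial.transform import Rotation as Ro
from scipy.optimize import least_squares
def cam(n, st=None):
    c=camera_info(n); f=200/np.tan(np.radians(c['fov_y'])/2)
    K=np.array([[f,0,c['cx']],[0,f,c['cy']],[0,0,1]])
    if n=='wrist':
        st=st or observe()
        T=np.eye(4); T[:3,:3]=Ro.from_euler('xyz',st['tool_rot']).as_matrix(); T[:3,3]=st['position']
        W=np.linalg.inv(T@c['tool_from_camera']); R,t=W[:3,:3],W[:3,3]
    else: R,t=c['R'],c['t']
    return K,np.array(c['distortion']),R,t
def proj(C,X):
    K,d,R,t=C; return cv2.projectPoints(np.atleast_2d(np.array(X,float)),cv2.Rodrigues(R)[0],t,K,d)[0][:,0]
def unproj(C,px,z):
    K,d,R,t=C; u=cv2.undistortPoints(np.array(px,float).reshape(-1,1,2),K,d)[:,0]
    r=np.c_[u,np.ones(len(u))]@R; o=-R.T@t
    return o+r*((z-o[2])/r[:,2])[:,None]
def rigid(x,y,z,yaw,P):
    return np.array(P)@Ro.from_euler('z',yaw).as_matrix().T+[x,y,z]
E
python3 - <<'E'
from h import *
for n in ["scene","top"]:
    f=grab_frame(n); C=cam(n)
    for nm,z in [("housing_rim",.046),("stud_a",.059),("stud_b",.059),("pin_bore",.046),("cover_underside",0),("bezel_center",.017),("boss_top",.024),("pin_top",.036),("mallet_face",0),("mallet_grip",.035),("bushing0",0),("valve",0),("regulator",0)]:
        for r in nets.pinpoint(n,nm)[:4]:
            print(n,nm,round(r['p'],2),np.round(r['location'],1),np.round(unproj(C,r['location'],z)[0],4))
f=grab_frame("top"); 
a=cv2.resize(f[140:260,360:480],(480,480),interpolation=3); b=cv2.resize(f[145:235,180:330],(800,480),interpolation=3)
cv2.imwrite("pics/c1.png",a[:,:,::-1]);cv2.imwrite("pics/c2.png",b[:,:,::-1])
f=grab_frame("scene");cv2.imwrite("pics/c3.png",cv2.resize(f[150:270,200:410],(800,457),interpolation=3)[:,:,::-1])
print(observe()['clock'])
E
```

```text
scene housing_rim 0.94 [361.7 209.4] [0.5742 0.01   0.046 ]
scene stud_a 0.66 [360.5 185.7] [0.5081 0.0227 0.059 ]
scene stud_b 0.66 [360.5 185.7] [0.5081 0.0227 0.059 ]
scene pin_bore 0.66 [365.3 226.7] [0.6279 0.0047 0.046 ]
scene pin_bore 0.37 [298.3 310.1] [ 0.8035 -0.1606  0.046 ]
scene cover_underside 0.96 [217.6 162.7] [ 0.2685 -0.3301  0.    ]
scene cover_underside 0.92 [247.8 219.7] [ 0.5137 -0.2498  0.    ]
scene cover_underside 0.9 [171.  212.8] [ 0.4562 -0.4347  0.    ]
scene cover_underside 0.36 [361.  309.6] [ 0.7943 -0.043   0.    ]
scene bezel_center 0.78 [245.3 215.3] [ 0.5155 -0.2531  0.017 ]
scene bezel_center 0.67 [219.6 157.6] [ 0.2692 -0.3212  0.017 ]
scene bezel_center 0.59 [169.8 207.1] [ 0.4542 -0.4331  0.017 ]
scene boss_top 0.91 [213.6 142.9] [ 0.2014 -0.3396  0.024 ]
scene boss_top 0.88 [139.6 209.7] [ 0.4586 -0.5006  0.024 ]
scene boss_top 0.59 [239.1 231.8] [ 0.5732 -0.2665  0.024 ]
scene boss_top 0.3 [361.7 308. ] [ 0.8056 -0.0457  0.024 ]
scene pin_top 0.53 [140.2 209.1] [ 0.4707 -0.4931  0.036 ]
scene pin_top 0.39 [236.6 226.8] [ 0.5687 -0.27    0.036
[... 1343 characters left out ...]
017 ]
top boss_top 0.86 [426.6 303.1] [ 0.2129 -0.3393  0.024 ]
top boss_top 0.79 [468.1 209.5] [ 0.4749 -0.496   0.024 ]
top boss_top 0.77 [387.9 182.6] [ 0.573  -0.2624  0.024 ]
top mallet_face 0.95 [216.4 213.3] [0.5175 0.2617 0.    ]
top mallet_face 0.87 [219.9 293.9] [0.277  0.2556 0.    ]
top mallet_grip 0.88 [215.2 199.7] [0.5521 0.2556 0.035 ]
top mallet_grip 0.82 [218.5 275.6] [0.3293 0.2493 0.035 ]
top mallet_grip 0.7 [383.3 204. ] [ 0.5065 -0.2402  0.035 ]
top bushing0 0.42 [289.2 127.9] [0.7775 0.0272 0.    ]
top bushing0 0.38 [308.  124.4] [ 0.7853 -0.033   0.    ]
top valve 0.91 [248.  124.2] [0.7995 0.158  0.    ]
top regulator 0.97 [346.9 126.8] [ 0.7691 -0.1557  0.    ]
1.65
```

View pics/c1.png

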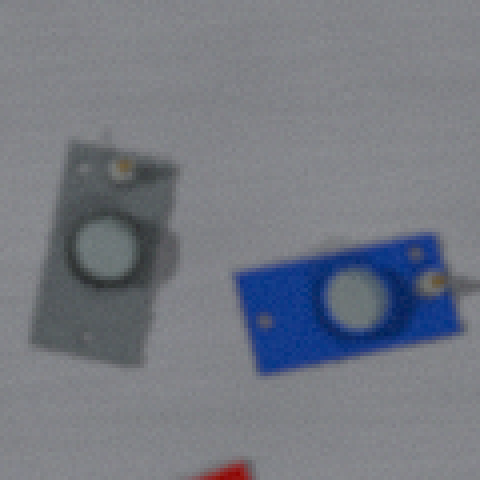

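View pics/c2.png

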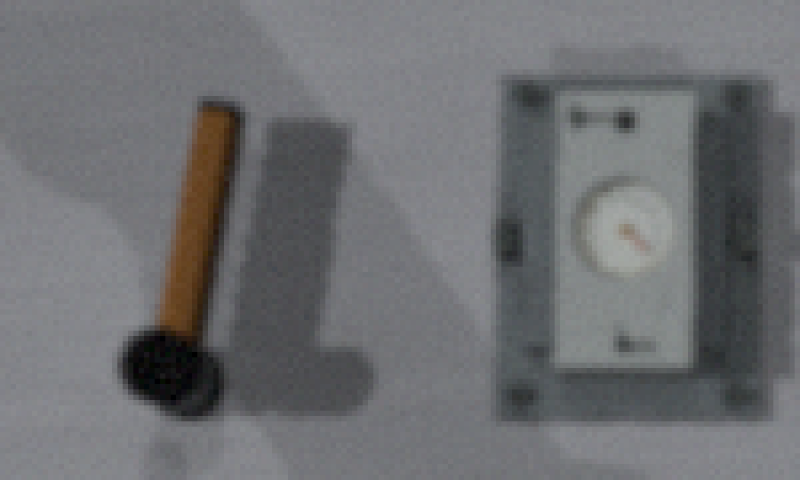

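View pics/c3.png

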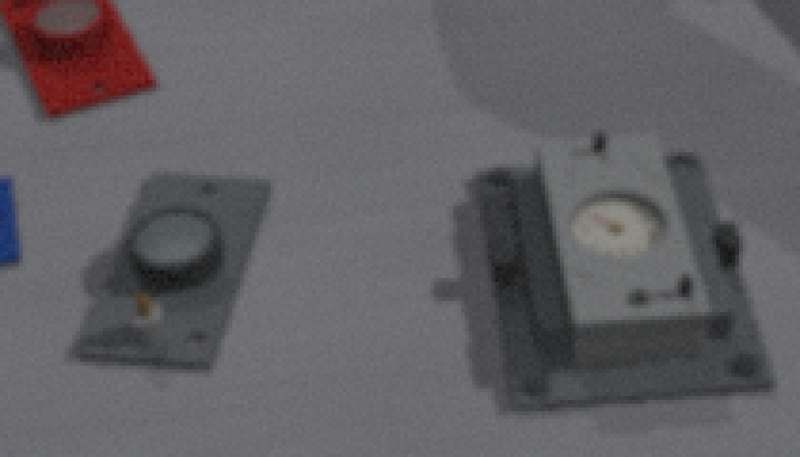

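```bash
cat >> h.py <<'E'
def Rtool(st): return Ro.from_euler('xyz',st['tool_rot'])
def down(yaw_y):  # tool x down, tool y horizontal at world angle yaw_y
    x=np.array([0,0,-1.]); y=np.array([np.cos(yaw_y),np.sin(yaw_y),0]); return Ro.from_matrix(np.c_[x,y,np.cross(x,y)])
def delta(pos,yaw_y,st=None):
    st=st or observe(); R=Rtool(st); d=R.inv().apply(np.array(pos)-st['position'])*1000
    rv=(R.inv()*down(yaw_y)).as_rotvec(); return np.round(d,1),np.round(rv,4)
E
python3 - <<'E'
from h import *
st=observe();print(Rtool(st).as_matrix().round(3))
C=cam('top')
k=np.array([[70,140],[180,165],[140,367],[30,345]])/4+[360,140]-.4
P=unproj(C,k,.006);print(P,P.mean(0)); 
e=P[0]-P[3]+P[1]-P[2]; print('yaw',np.arctan2(e[1],e[0]))
k=np.array([[553,90],[695,90],[695,370],[553,370]])*np.array([150/800,90/480])+[180,145]-.4
P=unproj(C,k,.046);print(P,P.mean(0)); e=P[0]-P[3]+P[1]-P[2]; print('yaw',np.arctan2(e[1],e[0]))
E
```

```text
[[-0.     0.241  0.97 ]
 [-0.     0.97  -0.241]
 [-1.    -0.    -0.   ]]
[[ 0.60474133 -0.2352094   0.006     ]
 [ 0.5795962  -0.31783102  0.006     ]
 [ 0.42681394 -0.27104606  0.006     ]
 [ 0.44883588 -0.19037884  0.006     ]] [ 0.51499684 -0.25361633  0.006     ]
yaw -0.2885095442550097
[[ 0.65280622  0.04696298  0.046     ]
 [ 0.64747599 -0.03234198  0.046     ]
 [ 0.48907833 -0.02291892  0.046     ]
 [ 0.49411234  0.05414975  0.046     ]] [0.57086822 0.01146296 0.046     ]
yaw -0.05233397129784877
```

jog_arm --pt "0 -10 41 0 0 0" --pt "0 -10 41 0 0 0" --pt "0 -10 41 0 0 0" --pt "0 -10 41 0 0 0" --pt "0 -10 41 0 0 0" --pt "0 -10 41 0 0 0" --pt "0 -15 41 0 0 0" --pt "0 -35 35 0 0 0" --pt "0 -45 15 0 0 0" --pt "0 -45 15 0 0 0" --pt "0 -45 15 0 0 0" --pt "0 -45 15 0 0 0" --pt "0 -45 15 0 0 0" --pt "0 -45 15 0 0 0" --pt "0 -45 15 0 0 0" --pt "0 -45 15 0 0 0" --pt "0 -45 15 0 0 0" --pt "0 -45 15 0 0 0" --pt "0 -45 15 0 0 0" --pt "0 -45 15 0 0 0"

```text
clock: 3.65
position: [0.494, -0.1674, 0.2406]
tool_rot: [0.975, 1.565, 0.742]
force: [1.5, 0.2, -0.9]
grip_width: 0.0854
```

```bash
python3 - <<'E'
from h import *
st=observe(); print(st['qpos'],st['position'])
print(delta([.517-.03,-.2535,.17],-.288+np.pi/2))
E
```

```text
[ 0.06711488  0.36332301  0.19317257  1.88319614 -0.0937982   0.90002037
  1.64435853] [ 0.49398318 -0.16738857  0.24064903]
(array([ 70.3, -85.8,  12.8]), array([ 0.0554,  0.0033, -0.0052]))
```

jog_arm --pt "20 -28 5 0.02 0 0" --pt "25 -30 4 0.02 0 0" --pt "25 -28 4 0.015 0 0" --pt "0 0 0 0 0 0" --pt "0 0 0 0 0 0"

```text
clock: 4.15
position: [0.4842, -0.265, 0.1687]
tool_rot: [0.425, 1.563, 0.126]
force: [0.4, 0.9, 0.0]
grip_width: 0.0854
```

```bash
python3 - <<'E'
from h import *
st=observe(); f=grab_frame('wrist'); print(st['position'],st['qd'].round(3)); cv2.imwrite('pics/w1.png',f[:,:,::-1])
C=cam('wrist',st)
for nm,z in [("cover_underside",0),("bezel_center",.017),("boss_top",.024),("pin_top",.036)]:
    for r in nets.pinpoint('wrist',nm)[:3]:
        print(nm,round(r['p'],2),np.round(r['location'],1),np.round(unproj(C,r['location'],z)[0],4))
E
```

```text
[ 0.48424006 -0.26495145  0.16865682] [ 0.027  0.024  0.011  0.007 -0.001 -0.012  0.014]
cover_underside 0.85 [168.8 205.5] [ 0.465  -0.4341  0.    ]
cover_underside 0.6 [338.7 198.3] [ 0.5131 -0.2504  0.    ]
bezel_center 0.65 [341.6 206.8] [ 0.5171 -0.2496  0.017 ]
bezel_center 0.65 [628.1 190.1] [0.5889 0.0442 0.017 ]
bezel_center 0.37 [340.1 201.9] [ 0.5114 -0.2497  0.017 ]
boss_top 0.66 [342.1 262.8] [ 0.578  -0.2668  0.024 ]
boss_top 0.63 [109.7 236.3] [ 0.4734 -0.4954  0.024 ]
pin_top 0.56 [ 99.5 239.9] [ 0.4711 -0.4966  0.036 ]
pin_top 0.5 [338.3 269.3] [ 0.577  -0.2717  0.036 ]
```

View pics/w1.png

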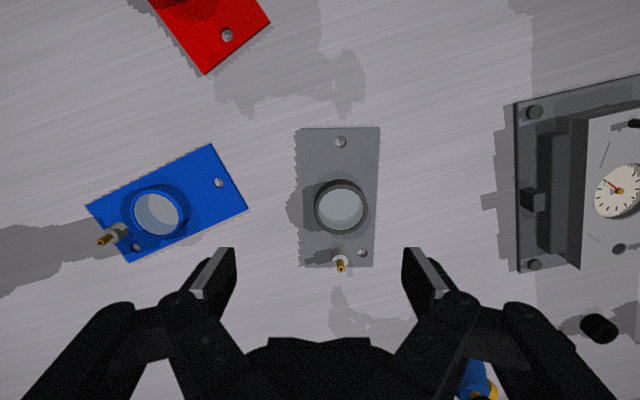

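```bash
python3 - <<'E'
import cv2
f=cv2.imread('pics/w1.png'); c=cv2.resize(f[120:280,285:395],None,fx=3.7,fy=3.7,interpolation=cv2.INTER_CUBIC); cv2.imwrite('pics/w1c.png',c)
E
```

```text
(no output)
```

View pics/w1c.png

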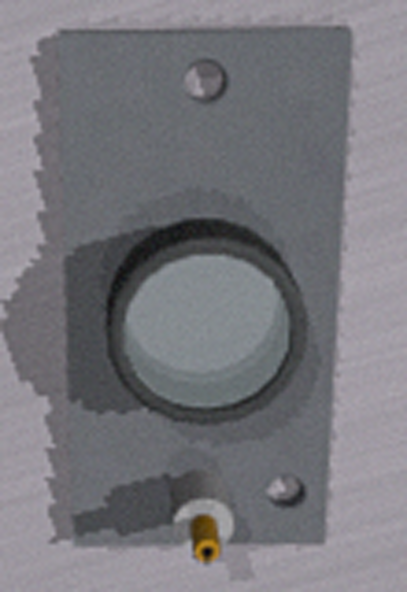

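```bash
cat > fitc.py <<'E'
from h import *
def fit(C,pts,x0,z0=0.,free_z=False):
    P=np.array([p[1] for p in pts],float)/1000; k=np.array([p[0] for p in pts],float)
    f=lambda v:(proj(C,rigid(v[0],v[1],v[3] if free_z else z0,v[2],P))-k).ravel()
    s=least_squares(f,list(x0)+([z0] if free_z else []),loss='soft_l1'); return s.x,f(s.x).reshape(-1,2)
E
python3 - <<'E'
from fitc import *
st=observe();C=cam('wrist',st)
q=lambda a,b:(a/3.7+285-.36,b/3.7+120-.36)
pts=[(q(62,30),(-80,-40,6)),(q(350,28),(-80,40,6)),(q(326,543),(80,40,6)),(q(78,543),(80,-40,6)),(q(206,81),(-66,0,6)),(q(288,489),(62,27,6)),(q(204,523),(62,0,24))]
v,r=fit(C,pts,(.517,-.25,-.25)); print(v,r.round(1))
C=cam('top');k=np.array([[70,140],[180,165],[140,367],[30,345]])/4+[360,140]-.4
v2,r=fit(C,list(zip(k,[(80,40,6),(80,-40,6),(-80,-40,6),(-80,40,6)])),(.517,-.25,-.25));print(v2,r.round(1))
print(delta([v[0],v[1],.1],v[2]+np.pi/2))
C=cam('top');print(proj(C,[[.517,-.25,.017]]))
E
```

```text
[ 0.51718014 -0.24948966 -0.28486541] [[-0.6  0.4]
 [ 1.  -0.1]
 [ 0.  -0.8]
 [-0.6  0.1]
 [ 0.   0. ]
 [-0.2  0.5]
 [ 0.5 -0.2]]
[ 0.51493223 -0.25351937 -0.28597909] [[ 0.9  0.5]
 [-1.1 -0.2]
 [-0.6  0. ]
 [ 0.7 -0.3]]
(array([69.9, 22.9, 25.9]), array([-0.0114,  0.0087, -0.0032]))
[[385.27819228 201.51502623]]
```

jog_arm --pt "23 8 9 -0.01 0.009 -0.003" --pt "24 8 9 0 0 0" --pt "23 7 8 0 0 0" --pt "0 0 0 0 0 0" --pt "0 0 0 0 0 0"

```text
clock: 4.9
position: [0.5207, -0.2464, 0.1018]
tool_rot: [0.123, 1.565, -0.158]
force: [-0.2, -0.4, -0.1]
grip_width: 0.0856
```

```bash
python3 - <<'E'
from h import *
st=observe(); f=grab_frame('wrist'); print(st['position'],Rtool(st).as_matrix().round(3)); 
C=cam('wrist',st)
cv2.imwrite('pics/w2.png',f[:,:,::-1])
for r in nets.pinpoint('wrist','bezel_center')[:2]: print(r['p'],r['location'],unproj(C,r['location'],.017))
print(delta([.5172,-.2495,.018],-.285+np.pi/2))
E
```

```text
[ 0.52066008 -0.24640435  0.10175313] [[ 0.006  0.277  0.961]
 [-0.001  0.961 -0.277]
 [-1.     0.001  0.006]]
0.84 [76.4, 204.8] [[ 0.46586349 -0.43506614  0.017     ]]
0.6 [313.6, 199.3] [[ 0.5148688  -0.24924836  0.017     ]]
(array([84.1, -3.8, -3.1]), array([ 0.0035,  0.0067, -0.0008]))
```

View pics/w2.png

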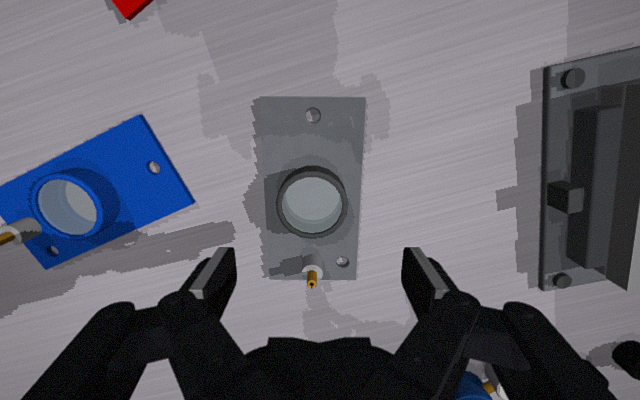

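jog_arm --pt "25 -2 -2 0.003 0.006 0" --pt "25 -2 -1 0 0 0" --pt "20 0 0 0 0 0" --pt "10 0 0 0 0 0" --pt "3 0 0 0 0 0" --pt "0 0 0 0 0 0"

```text
clock: 5.6
position: [0.519, -0.2529, 0.0244]
tool_rot: [-0.041, 1.56, -0.328]
force: [-0.8, -0.2, -0.3]
grip_width: 0.085
```

```bash
python3 - <<'E'
from h import *
print(delta([.5172,-.2495,.018],-.285+np.pi/2), observe()['force'])
f=grab_frame('wrist');cv2.imwrite('pics/w3.png',f[:,:,::-1])
E
```

```text
(array([ 6.4,  2.7, -2.8]), array([-0.0016,  0.0109,  0.0005])) [-0.79851837 -0.15992619 -0.25860279]
```

View pics/w3.png

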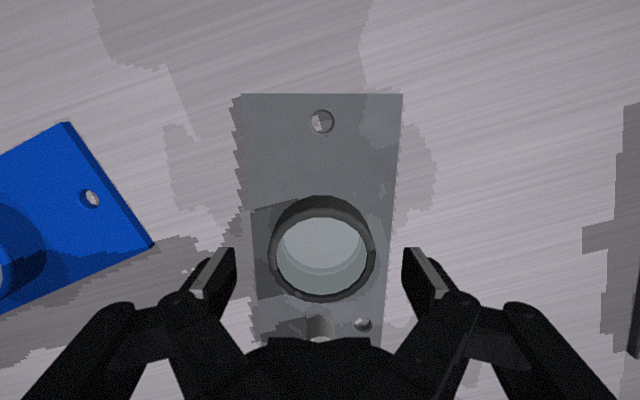

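jog_arm --pt "4 0 -3 0 0.011 0" --pt "3 0 0 0 0 0" --pt "0 0 0 0 0 0"

```text
clock: 5.95
position: [0.5171, -0.2524, 0.0192]
tool_rot: [-0.31, 1.568, -0.597]
force: [-0.1, -0.2, -0.5]
grip_width: 0.085
```

jog_arm --pt "0 0 0 0 0 0" --pt "0 0 0 0 0 0" --pt "0 0 0 0 0 0" --pt "0 0 0 0 0 0" --pt "0 0 0 0 0 0" --gripper 255 --newtons 60

```text
clock: 6.45
position: [0.5173, -0.2523, 0.02]
tool_rot: [-0.217, 1.568, -0.504]
force: [0.5, -1.2, -3.0]
grip_width: 0.0539
```

```bash
python3 - <<'E'
from h import *
st=observe();print(st['position'],st['grip_width'],delta([.5172,-.2495,.018],-.285+np.pi/2), st['force'],st['moment'])
f=grab_frame('wrist');cv2.imwrite('pics/w4.png',f[:,:,::-1])
E
```

```text
[ 0.51732112 -0.25234868  0.02004773] 0.05393063056298499 (array([ 2. ,  2.7, -0.9]), array([-0.0014,  0.0026,  0.0006])) [ 0.45859489 -1.22243712 -3.02279917] [-0.12678153 -0.00037999 -0.07907382]
```

View pics/w4.png

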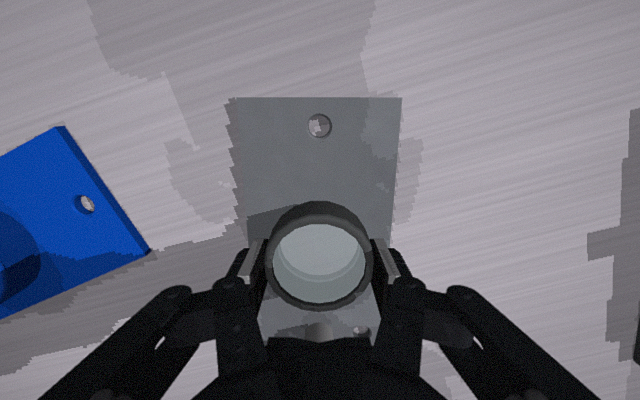

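jog_arm --pt "-10 0 0 0 0 0" --pt "-25 0 0 0 0 0" --pt "-35 0 0 0 0 0" --pt "-35 0 0 0 0 0" --pt "-20 0 0 0 0 0" --pt "0 0 0 0 0 0" --newtons 80

```text
clock: 7.1
position: [0.5153, -0.2517, 0.1508]
tool_rot: [-3.003, 1.57, 2.993]
force: [-0.5, 0.0, -5.0]
grip_width: 0.0531
```

```bash
python3 - <<'E'
from h import *
st=observe();print(st['position'],st['grip_width'], st['force'],st['moment'])
print(delta([.52,.012,.15],-.052+np.pi/2))
f=grab_frame('wrist');cv2.imwrite('pics/w5.png',f[:,:,::-1])
E
```

```text
[ 0.51530921 -0.25173246  0.15077287] 0.053140416926105966 [-0.48262768  0.02100384 -4.98593182] [-0.04379439  0.02238142  0.00177899]
(array([  0.8, 254.3, -70.1]), array([-0.2349, -0.0013,  0.    ]))
```

View pics/w5.png

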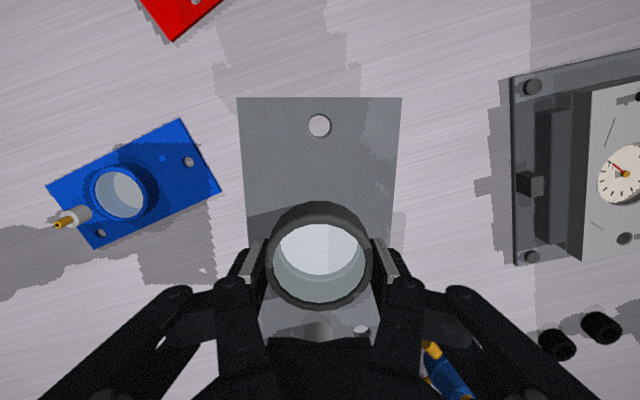

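jog_arm --pt "0 20 -5 0 0 0" --pt "0 40 -10 0 0 0" --pt "-5 40 -10 0 0 0" --pt "-5 10 0 -0.08 0 0" --pt "0 0 0 -0.08 0 0" --pt "0 0 0 -0.075 0 0" --pt "0 0 0 0 0 0" --pt "0 0 0 0 0 0"

```text
clock: 7.95
position: [0.517, -0.133, 0.1503]
tool_rot: [3.015, 1.554, 2.97]
force: [-0.3, 0.2, -4.8]
grip_width: 0.0534
```

```bash
python3 - <<'E'
from h import *
st=observe();print(st['position'],st['tool_rot'],st['grip_width'], st['force'],st['qd'].round(3))
print(delta([.52,.012,.15],-.052+np.pi/2))
f=grab_frame('wrist');cv2.imwrite('pics/w6.png',f[:,:,::-1])
cv2.imwrite('pics/w6a.png',cv2.resize(f[:,360:,::-1],None,fx=2,fy=2,interpolation=2)[:600])
cv2.imwrite('pics/w6b.png',cv2.resize(f[80:350,200:440,::-1],None,fx=2.2,fy=2.2,interpolation=2))
E
```

```text
[ 0.51702536 -0.13298518  0.15034446] [3.01530725 1.55430006 2.96988794] 0.05337908698264737 [-0.26724316  0.19606246 -4.76164569] [ 0.001  0.011 -0.002  0.008 -0.001 -0.006  0.011]
(array([  0.7, 145. ,  -3.6]), array([ 0.0066, -0.0164, -0.002 ]))
```

View pics/w6.png

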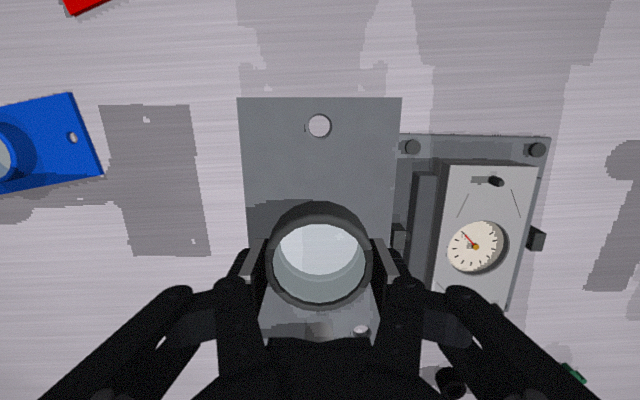

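View pics/w6a.png

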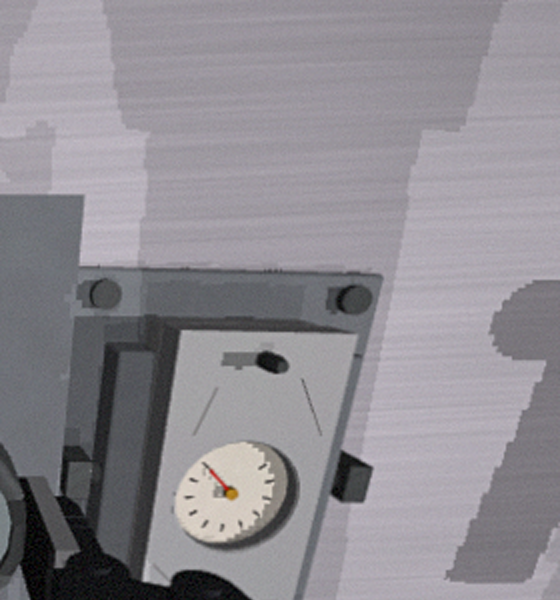

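View pics/w6b.png

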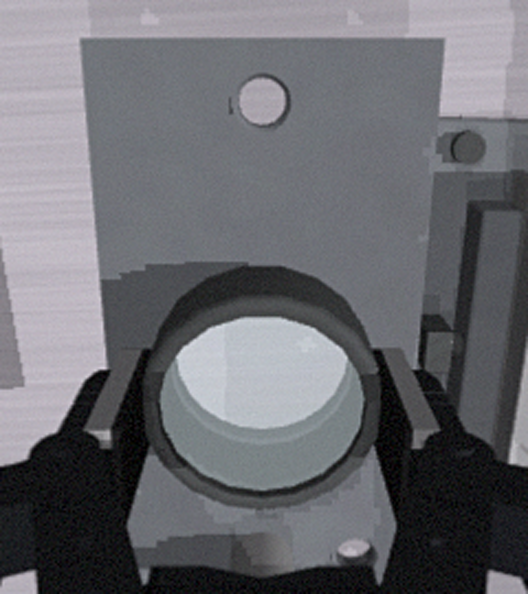

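jog_arm --pt "0 0 20 0 -0.015 0" --pt "0 0 30 0 0 0" --pt "0 0 20 0 0 0" --pt "0 0 0 0 0 0" --pt "0 0 0 0 0 0"

```text
clock: 8.5
position: [0.5874, -0.1376, 0.1475]
tool_rot: [2.801, 1.566, 2.745]
force: [-0.6, -0.9, -4.7]
grip_width: 0.0529
```

```bash
python3 - <<'E'
from h import *
st=observe();print(st['position'],st['tool_rot'],st['grip_width'], st['force'],st['qd'].round(3))
f=grab_frame('wrist');cv2.imwrite('pics/w7.png',f[:,:,::-1])
cv2.imwrite('pics/w7a.png',cv2.resize(f[60:280,400:580,::-1],None,fx=2.7,fy=2.7,interpolation=2)[:600])
import json; json.dump({k:list(np.atleast_1d(v)) for k,v in st.items()},open('w7.json','w'))
E
```

```text
[ 0.5873803  -0.13760377  0.14750842] [2.80141993 1.56558163 2.74510644] 0.05289454145687332 [-0.60742603 -0.89202589 -4.73351962] [-0.003  0.019  0.002 -0.018 -0.004  0.    -0.01 ]
```

View pics/w7.png

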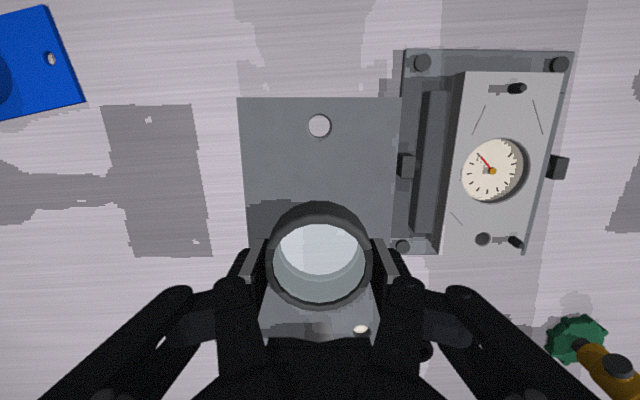

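View pics/w7a.png

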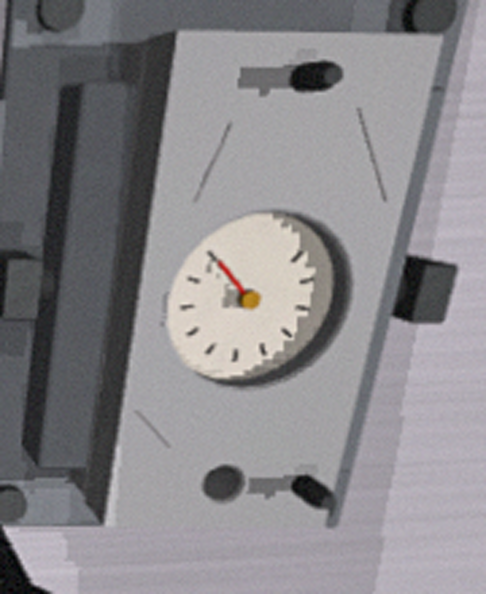

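```bash
cat > rel.py <<'E'
from fitc import *
import json
st={k:np.array(v) if len(v)>1 else v[0] for k,v in json.load(open('w7.json')).items()}
C=cam('wrist',st)
q=lambda a,b:(a/2.7+400-.3,b/2.7+60-.3)
pts=[(q(176,32),(-78,-38,0)),(q(440,35),(-78,38,0)),(q(105,525),(78,-38,0)),(q(332,526),(78,38,0)),(q(224,484),(62,0,0)),(q(332,73),(-66,0,13)),(q(303,76),(-66,0,0)),(q(322,498),(62,27,13)),(q(303,486),(62,27,0)),(q(258,299),(0,0,0))]
hv,r=fit(C,pts,(.57,.01,-.05),.046); print('housing',hv,r.round(1).tolist())
hv2,r=fit(C,pts,(.57,.01,-.05),.046,True); print('free z',hv2)
# cover, in world, general yaw/xy/z then tool
cp=[((237,97),(-80,-40,6)),((402,97),(-80,40,6)),((319.5,125.5),(-66,0,6)),((361,329.5),(62,27,6))]
cv,r=fit(C,cp,(st['position'][0],st['position'][1],-.05),st['position'][2]-.02,True); print('cover',cv,r.round(1).tolist())
print('tcp-cover', st['position']-np.r_[cv[:2],cv[3]])
yt=np.arctan2(*Rtool(st).as_matrix()[1::-1,1]);print('tool y yaw',yt-np.pi/2)
E
python3 rel.py
```

```text
housing [ 0.57145069  0.01186199 -0.06074637] [[-0.1, -0.8], [0.7, -0.7], [-0.1, 0.3], [-2.5, -0.1], [-0.1, -0.3], [-0.0, 0.4], [-0.7, 0.2], [2.7, 1.3], [0.1, -1.0], [0.2, 1.2]]
free z [ 0.57156968  0.01227088 -0.06121074  0.0453269 ]
cover [ 0.58564951 -0.13743125 -0.05813587  0.12497421] [[1.2, -0.4], [-1.3, -0.3], [-0.1, 0.2], [0.2, 0.9]]
tcp-cover [ 0.0017308  -0.00017252  0.0225342 ]
tool y yaw -0.05631777113571079
```

```bash
python3 - <<'E'
from h import *
print(delta([.5732,.012,.1],-.059+np.pi/2))
E
```

```text
(array([ 47.9, 148.4, -22.2]), array([ 0.0029, -0.0049, -0.0018]))
```

jog_arm --pt "0 25 -4 -0.003 -0.005 0" --pt "0 40 -6 0 0 0" --pt "5 40 -6 0 0 0" --pt "15 30 -4 0 0 0" --pt "15 12 -2 0 0 0" --pt "10 2 0 0 0 0" --pt "0 0 0 0 0 0"

```text
clock: 9.25
position: [0.5689, 0.0147, 0.1016]
tool_rot: [2.297, 1.57, 2.235]
force: [-0.0, -0.9, -4.9]
grip_width: 0.0532
```

```bash
python3 - <<'E'
from h import *
st=observe();print(st['position'],st['grip_width'], st['force'],st['qd'].round(3))
print(delta([.5732,.012,.085],-.059+np.pi/2))
f=grab_frame('wrist');cv2.imwrite('pics/w8.png',f[:,:,::-1])
cv2.imwrite('pics/w8a.png',cv2.resize(f[80:360,220:420,::-1],None,fx=2.1,fy=2.1,interpolation=2)[:600])
E
```

```text
[0.56894242 0.01465429 0.10164702] 0.05324281582877623 [-0.03318755 -0.8808109  -4.93400122] [ 0.    -0.02   0.007  0.004  0.005  0.012 -0.005]
(array([16.6, -2.4,  4.4]), array([-0.003 , -0.0006, -0.0006]))
```

View pics/w8a.png

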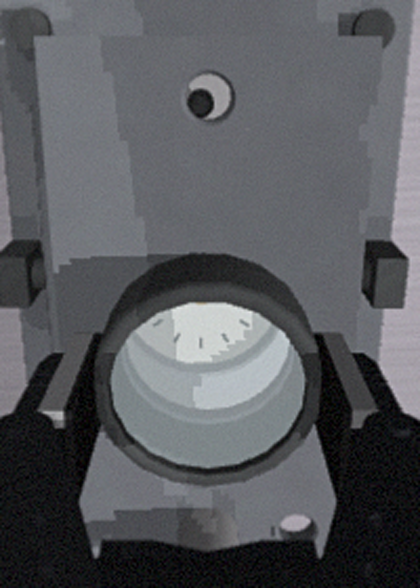

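jog_arm --pt "0 -2.5 4.5 -0.003 0 0" --pt "8 0 0 0 0 0" --pt "4 0 0 0 0 0" --pt "0 0 0 0 0 0"

```text
clock: 9.7
position: [0.5751, 0.0071, 0.091]
tool_rot: [-0.09, 1.568, -0.155]
force: [0.2, -0.1, -4.7]
grip_width: 0.0535
```

```bash
python3 - <<'E'
from h import *
st=observe();print(st['position'],st['grip_width'], st['force'],st['qd'].round(3))
print(delta([.5732,.012,.085],-.059+np.pi/2))
f=grab_frame('wrist');cv2.imwrite('pics/w9.png',f[:,:,::-1])
cv2.imwrite('pics/w9a.png',cv2.resize(f[80:360,220:420,::-1],None,fx=2.1,fy=2.1,interpolation=2)[:600])
E
```

```text
[0.57505446 0.00709854 0.0910267 ] 0.05352821711101567 [ 0.17038072 -0.09503734 -4.65091173] [ 0.008 -0.001  0.003  0.    -0.002  0.003  0.003]
(array([ 6. ,  4.8, -2.2]), array([-0.0056,  0.0027,  0.0003]))
```

View pics/w9a.png

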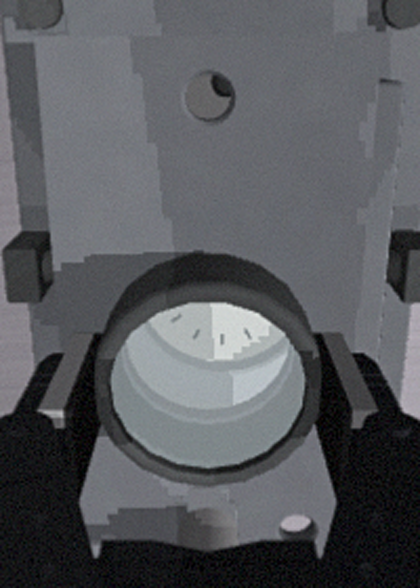

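jog_arm --pt "0 4.5 -2 -0.005 0.003 0" --pt "0 0 0 0 0 0" --pt "0 0 0 0 0 0" --pt "0 0 0 0 0 0"

```text
clock: 10.15
position: [0.5733, 0.0123, 0.0916]
tool_rot: [-2.722, 1.571, -2.781]
force: [0.2, -0.5, -4.0]
grip_width: 0.0532
```

```bash
cat > look.py <<'E'
from h import *
import sys
st=observe();print(st['position'],st['grip_width'], st['force'],st['moment'])
print(delta([.5732,.012,.066],-.059+np.pi/2))
f=grab_frame('wrist')
cv2.imwrite(f'pics/{sys.argv[1]}.png',cv2.resize(f[80:360,220:420,::-1],None,fx=2.1,fy=2.1,interpolation=2)[:600])
E
python3 look.py w10
```

```text
[0.5732753  0.0122946  0.09158303] 0.053229332865478506 [ 0.19644233 -0.52681301 -4.02861448] [-0.03252731 -0.04976704  0.02538977]
(array([25.6, -0.3, -0.1]), array([ 0.0001, -0.0002,  0.0001]))
```

View pics/w10.png

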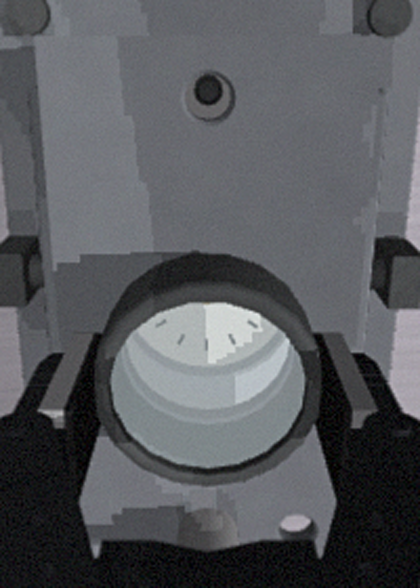

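```bash
python3 - <<'E'
from h import *
st=observe();C=cam('wrist',st)
s=np.array([.5715,.012,0]); 
h=rigid(.5715,.012,st['position'][2]-.02,-.06,[[-.066,0,.006],[-.066,0,0]])
t=rigid(.5715,.012,.046,-.06,[[-.066,0,.013],[-.066,0,.0]])
p=proj(C,np.r_[h,t]); print(p,(p-[220,80])*2.1)
E
```

```text
[[318.53542415 125.7882735 ]
 [318.53498788 124.90433022]
 [318.53417207 123.25143077]
 [318.53345086 121.79022282]] [[206.92439072  96.15537435]
 [206.92347454  94.29909347]
 [206.92176135  90.82800461]
 [206.92024682  87.75946791]]
```

jog_arm --pt "4 -0.5 -0.5 0 0 0" --pt "4 0 0 0 0 0" --pt "3 0 0 0 0 0" --pt "3 0 0 0 0 0" --pt "0 0 0 0 0 0" --pt "0 0 0 0 0 0"

```text
clock: 10.8
position: [0.5726, 0.0116, 0.076]
tool_rot: [-2.756, 1.57, -2.815]
force: [-0.3, -0.2, -3.4]
grip_width: 0.0534
```

```bash
python3 look.py w11
```

```text
[0.57258525 0.01164843 0.07599266] 0.05340626154631886 [-0.26339517 -0.18731163 -3.39172227] [-0.01379323  0.03546624 -0.01284594]
(array([10. ,  0.4,  0.6]), array([-0.0001, -0.0006,  0.0002]))
```

View pics/w11.png

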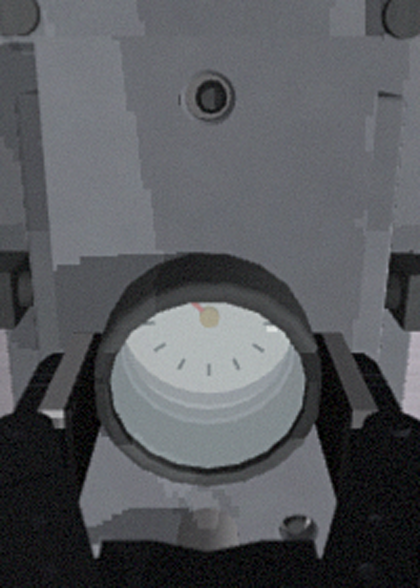

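Both studs now show inside their holes, stud a centred at (210,97) and stud b at (298,526) in the crop. The force is not rising, so I'll go on down.

jog_arm --pt "3 0 0 0 0 0" --pt "3 0 0 0 0 0" --pt "2 0 0 0 0 0" --pt "0 0 0 0 0 0" --pt "0 0 0 0 0 0"

```text
clock: 11.35
position: [0.5727, 0.0117, 0.0675]
tool_rot: [-2.573, 1.571, -2.632]
force: [0.7, -0.1, -3.3]
grip_width: 0.0534
```

```bash
python3 look.py w12
```

```text
[0.57269534 0.01169486 0.06746344] 0.05336114499559584 [ 0.71761567 -0.0671555  -3.30857325] [-0.01143965 -0.0105241   0.0334518 ]
(array([1.5, 0.3, 0.5]), array([-0.    , -0.0002,  0.0002]))
```

View pics/w12.png

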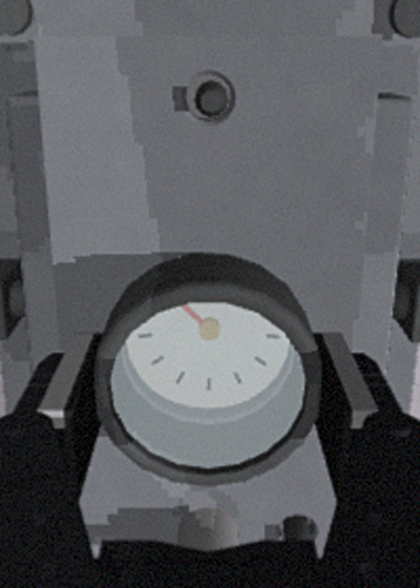

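jog_arm --pt "1.5 0 0 0 0 0" --pt "1 0 0 0 0 0" --pt "0 0 0 0 0 0" --pt "0 0 0 0 0 0"

```text
clock: 11.8
position: [0.573, 0.0117, 0.0666]
tool_rot: [0.284, 1.57, 0.225]
force: [-0.3, 0.1, -4.4]
grip_width: 0.0531
```

```bash
python3 look.py w13
```

```text
[0.57302956 0.01165183 0.06656127] 0.05305687276888657 [-0.31409272  0.09193445 -4.37886642] [ 0.03816493 -0.03127303  0.03199561]
(array([0.6, 0.4, 0.1]), array([-0.0002,  0.0009, -0.0003]))
```

jog_arm --pt "2 0 0 0 0 0" --pt "2 0 0 0 0 0" --pt "0 0 0 0 0 0" --pt "0 0 0 0 0 0"

```text
clock: 12.25
position: [0.5734, 0.0117, 0.0668]
tool_rot: [0.517, 1.568, 0.458]
force: [-0.3, -0.2, -4.9]
grip_width: 0.0532
```

```bash
python3 look.py w13
```

```text
[0.57342922 0.01169823 0.06683022] 0.0531721012990194 [-0.29783805 -0.20888841 -4.88773401] [0.02637268 0.01260508 0.02100037]
(array([ 0.8,  0.3, -0.2]), array([-0.0006,  0.0024, -0.0014]))
```

View pics/w13.png

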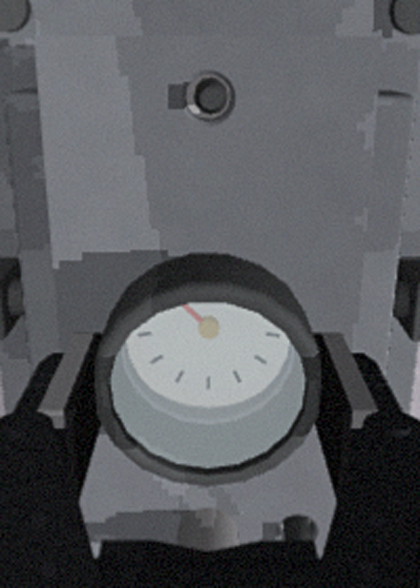

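jog_arm --pt "2 0 0 0 0 0"

```text
clock: 12.4
position: [0.5735, 0.0117, 0.0659]
tool_rot: [0.583, 1.568, 0.524]
force: [-22.1, 0.9, 71.7]
grip_width: 0.0533
```

jog_arm --pt "2 0 0 0 0 0"

```text
clock: 12.5
position: [0.5735, 0.0117, 0.0659]
tool_rot: [0.691, 1.568, 0.631]
force: [-22.0, 1.4, 67.4]
grip_width: 0.053
```

jog_arm --pt "-0.5 0 0 0 0 0" --pt "0 0 0 0 0 0"

```text
clock: 12.7
position: [0.5737, 0.0117, 0.0669]
tool_rot: [0.614, 1.567, 0.554]
force: [0.2, -0.0, -3.8]
grip_width: 0.0532
```

```bash
python3 - <<'E'
from h import *
print(observe()['force'],observe()['position'])
f=grab_frame('scene');cv2.imwrite('pics/s2.png',cv2.resize(f[150:270,280:440,::-1],None,fx=4.5,fy=4.5,interpolation=2))
E
```

```text
[ 0.19022676 -0.04742307 -3.76800309] [0.57366786 0.01173961 0.06691465]
```

View pics/s2.png

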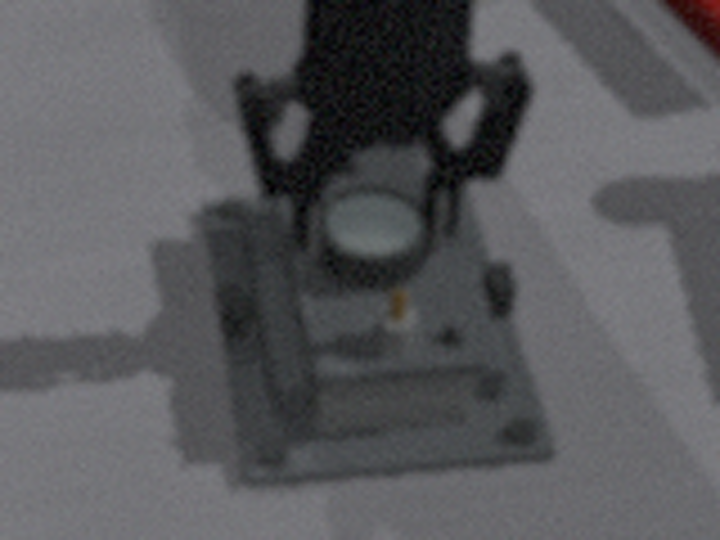

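jog_arm --pt "0 0 0 0 0 0" --pt "0 0 0 0 0 0" --pt "0 0 0 0 0 0" --pt "0 0 0 0 0 0" --pt "-10 0 0 0 0 0" --pt "-25 0 0 0 0 0" --pt "-40 0 0 0 0 0" --pt "-40 0 0 0 0 0" --pt "0 0 0 0 0 0" --gripper 0

```text
clock: 13.65
position: [0.5731, 0.0112, 0.187]
tool_rot: [0.787, 1.569, 0.727]
force: [0.2, -0.3, -1.6]
grip_width: 0.0851
```

```bash
python3 - <<'E'
from h import *
st=observe();print(st['position'],st['grip_width'],st['force'])
f=grab_frame('wrist');cv2.imwrite('pics/w14.png',f[:,:,::-1])
E
```

```text
[0.57314995 0.01118604 0.18696891] 0.0850959254499811 [ 0.23965525 -0.29882667 -1.59777417]
```

View pics/w14.png

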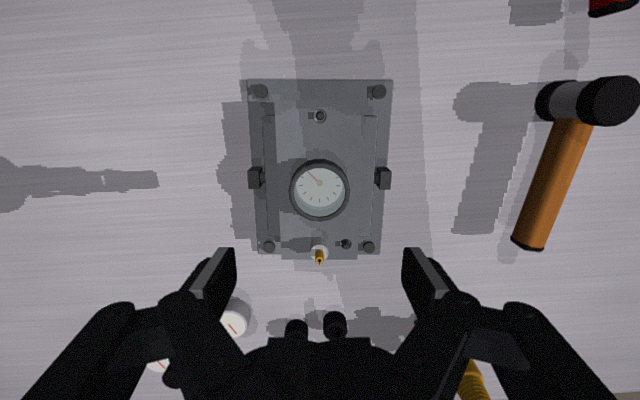

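```bash
python3 - <<'E'
from h import *
import json
st=observe(); json.dump({k:list(np.atleast_1d(v)) for k,v in st.items()},open('w14.json','w'))
f=cv2.imread('pics/w14.png')
cv2.imwrite('pics/w14a.png',cv2.resize(f[100:270,240:400],None,fx=3.5,fy=3.5,interpolation=2))
cv2.imwrite('pics/w14b.png',cv2.resize(f[60:260,490:640],None,fx=3,fy=3,interpolation=2))
E
```

```text
(no output)
```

View pics/w14a.png

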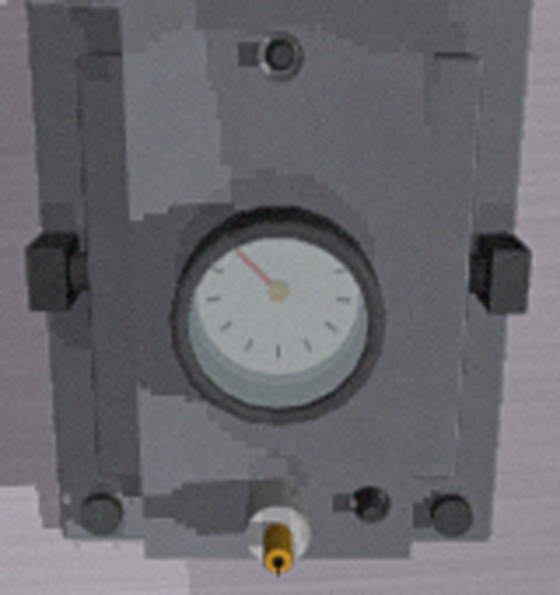

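View pics/w14b.png

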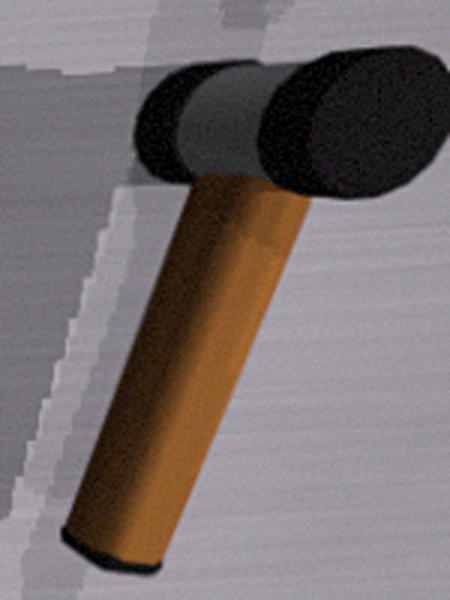

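```bash
python3 - <<'E'
from fitc import *
import json
st={k:np.array(v) if len(v)>1 else v[0] for k,v in json.load(open('w14.json')).items()}
C=cam('wrist',st)
q=lambda a,b:(a/3.5+240-.36,b/3.5+100-.36)
pts=[(q(280,56),(-66,0,6)),(q(370,503),(62,27,6)),(q(279,533),(62,0,24)),(q(278,318),(0,0,28))]
v,r=fit(C,pts,(.5715,.012,-.06),.046); print(v,r.round(1).tolist())
b=rigid(v[0],v[1],.046,v[2],[[.062,0,.024]]);print('boss',b)
for h in (.010,.011,.012,.013,.014): print(h,proj(C,b+[0,0,h]),q(278,564))
T=cam('top');print(unproj(T,[[212,212],[221,165]],.049+.021*np.array([1,0])))
print(delta([.54,.235,.2],-.12+np.pi/2))
E
```

```text
[ 0.56882418  0.01203051 -0.06344144] [[-0.1, -1.8], [0.0, 0.0], [-0.2, 0.1], [0.3, 1.5]]
boss [[0.63069945 0.00809978 0.07      ]]
0.01 [[319.19022372 257.33969869]] (319.06857142857143, 260.7828571428571)
0.011 [[319.19408579 257.89098415]] (319.06857142857143, 260.7828571428571)
0.012 [[319.19797546 258.4462115 ]] (319.06857142857143, 260.7828571428571)
0.013 [[319.20189302 259.00542302]] (319.06857142857143, 260.7828571428571)
0.014 [[319.20583877 259.56866157]] (319.06857142857143, 260.7828571428571)
[[0.50876366 0.25582266 0.07      ]
 [0.65379237 0.23342166 0.049     ]]
(array([-14.9, 221.4, -45.6]), array([ 0.06  , -0.0008, -0.0013]))
```

jog_arm --pt "0 25 -5 -0.03 0 0" --pt "-5 40 -8 -0.03 0 0" --pt "-5 45 -9 0 0 0" --pt "-5 45 -9 0 0 0" --pt "0 40 -9 0 0 0" --pt "0 25 -5 0 0 0" --pt "0 0 0 0 0 0" --pt "0 0 0 0 0 0"

```text
clock: 14.5
position: [0.5255, 0.2383, 0.1977]
tool_rot: [-2.893, 1.565, -2.893]
force: [0.7, 0.1, 0.2]
grip_width: 0.0857
```

```bash
python3 - <<'E'
from h import *
import json
st=observe(); json.dump({k:list(np.atleast_1d(v)) for k,v in st.items()},open('w15.json','w'));print(st['position'],st['tool_rot'])
f=grab_frame('wrist');cv2.imwrite('pics/w15.png',f[:,:,::-1])
E
```

```text
[0.52553713 0.23829908 0.19768617] [-2.89315979  1.56519592 -2.89299437]
```

View pics/w15.png

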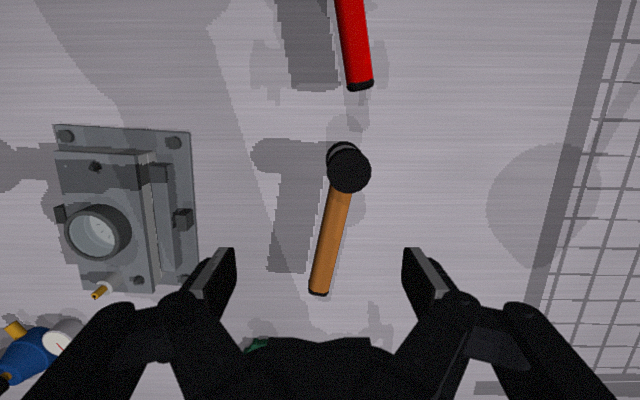

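```bash
python3 - <<'E'
import cv2
f=cv2.imread('pics/w15.png')
cv2.imwrite('pics/w15a.png',cv2.resize(f[135:305,290:390],None,fx=3.5,fy=3.5,interpolation=2))
E
```

```text
(no output)
```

View pics/w15a.png

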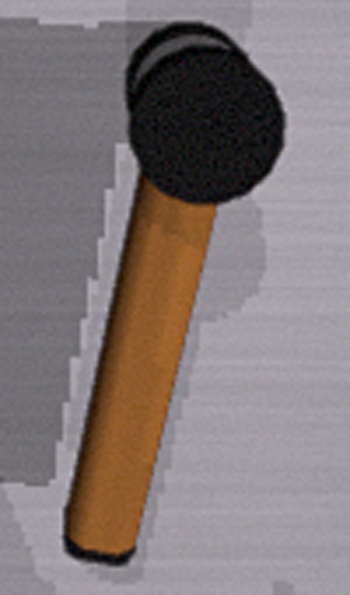

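```bash
python3 - <<'E'
from fitc import *
import json
st={k:np.array(v) if len(v)>1 else v[0] for k,v in json.load(open('w15.json')).items()}
C=cam('wrist',st)
q=lambda a,b:(a/3.5+290-.36,b/3.5+135-.36)
pts=[(q(207,125),(0,0,70)),(q(101,549),(154,0,45))]
v,r=fit(C,pts,(.5,.26,-.2)); print(v,r.round(1).tolist())
yt=np.arctan2(*Rtool(st).as_matrix()[1::-1,1]);print('tool y yaw',yt-np.pi/2)
g=rigid(v[0],v[1],0,v[2],[[.045,0,.035]]);print(g)
print(delta([g[0,0],g[0,1],.12],v[2]+np.pi/2))
E
```

```text
[ 0.5054088   0.26589662 -0.18556164] [[0.1, -0.4], [-0.1, 0.6]]
tool y yaw 0.00016916051195536852
[[0.54963627 0.25759419 0.035     ]]
(array([77.5, 19.4, 24.5]), array([ 0.1856, -0.0054,  0.0016]))
```

jog_arm --pt "20 10 12 0 -0.005 0" --pt "20 9 12 0 0 0" --pt "20 0 0 0.09 0 0" --pt "15 0 0 0.095 0 0" --pt "0 0 0 0 0 0" --pt "0 0 0 0 0 0"

```text
clock: 15.15
position: [0.5527, 0.2499, 0.1201]
tool_rot: [-1.381, 1.567, -1.578]
force: [0.2, 0.1, 0.3]
grip_width: 0.0852
```

```bash
python3 - <<'E'
from h import *
st=observe(); print(st['position']);print(delta([.5496,.2576,.027],-.186+np.pi/2))
f=grab_frame('wrist');cv2.imwrite('pics/w16.png',f[:,:,::-1])
C=cam('wrist',st);print(proj(C,rigid(.5054,.2659,0,-.186,[[0,0,.07],[.045,0,.049],[.156,0,.049]])))
E
```

```text
[0.5527187  0.24989064 0.12005632]
(array([93. ,  7.3, -4.6]), array([-0.0114,  0.0007,  0.0037]))
[[329.52075144 150.81385421]
 [328.65523903 206.01447039]
 [328.85590265 325.36758296]]
```

View pics/w16.png

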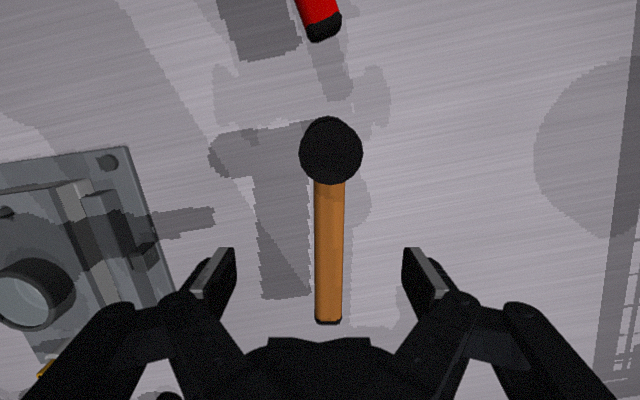

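jog_arm --pt "20 4 -2 -0.01 0 0.003" --pt "25 3 -2 0 0 0" --pt "20 0 0 0 0 0" --pt "8 0 0 0 0 0" --pt "0 0 0 0 0 0" --pt "0 0 0 0 0 0"

```text
clock: 15.8
position: [0.5539, 0.2571, 0.0516]
tool_rot: [0.651, 1.562, 0.472]
force: [-0.6, -0.5, 0.7]
grip_width: 0.0857
```

```bash
python3 - <<'E'
from h import *
st=observe(); print(st['position']);print(delta([.5496,.2576,.027],-.186+np.pi/2))
f=grab_frame('wrist');cv2.imwrite('pics/w17.png',f[:,:,::-1])
C=cam('wrist',st);print(proj(C,rigid(.5054,.2659,0,-.186,[[0,0,.07],[.045,0,.049],[.156,0,.049]])))
E
```

```text
[0.55393064 0.2571069  0.0515925 ]
(array([24.6, -0.4, -4.5]), array([ 0.0064,  0.0071, -0.0055]))
[[319.66031233 178.72800589]
 [318.74175345 251.14888299]
 [317.82344465 402.31308982]]
```

View pics/w17.png

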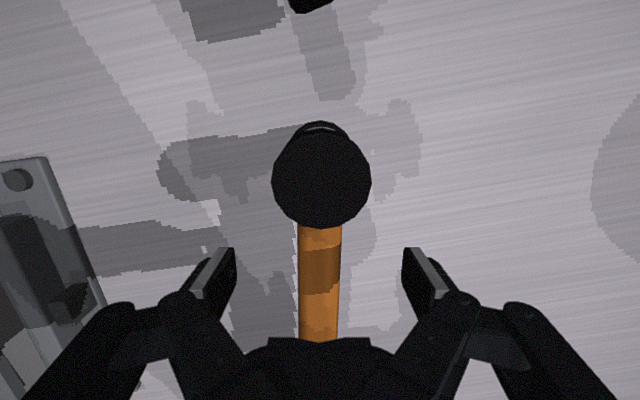

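jog_arm --pt "14 0 -4 0.006 0.007 -0.005" --pt "9 0 0 0 0 0" --pt "2 0 0 0 0 0" --pt "0 0 0 0 0 0" --pt "0 0 0 0 0 0"

```text
clock: 16.35
position: [0.5507, 0.2584, 0.0265]
tool_rot: [0.846, 1.568, 0.66]
force: [0.1, -1.1, 0.4]
grip_width: 0.0851
```

```bash
python3 - <<'E'
from h import *
st=observe(); print(st['position']);print(delta([.5496,.2576,.027],-.186+np.pi/2))
E
```

```text
[0.55073635 0.25844554 0.0265467 ]
(array([-0.5, -1. , -1. ]), array([ 0.0004,  0.0016, -0.0018]))
```

jog_arm --pt "0 0 0 0 0 0" --pt "0 0 0 0 0 0" --pt "0 0 0 0 0 0" --pt "0 0 0 0 0 0" --pt "0 0 0 0 0 0" --pt "0 0 0 0 0 0" --pt "0 0 0 0 0 0" --gripper 255 --newtons 120

```text
clock: 17.05
position: [0.5511, 0.2585, 0.0276]
tool_rot: [0.81, 1.567, 0.624]
force: [0.8, -0.6, -0.5]
grip_width: 0.0226
```

```bash
python3 - <<'E'
from h import *
st=observe(); print(st['position'],st['grip_width'],st['force']);print(delta([.5496,.2576,.027],-.186+np.pi/2))
E
```

```text
[0.55111196 0.25854899 0.02761446] 0.022571731082862534 [ 0.7936935  -0.62390457 -0.46563925]
(array([ 0.6, -1.2, -1.3]), array([ 0.0004,  0.0024, -0.0025]))
```

jog_arm --pt "-8 0 0 0 0 0" --pt "-25 0 0 0 0 0" --pt "-40 0 0 0 0 0" --pt "-40 0 0 0 0 0" --pt "-25 0 0 0 0 0" --pt "0 0 0 0 0 0" --pt "0 0 0 0 0 0"

```text
clock: 17.75
position: [0.549, 0.2572, 0.1706]
tool_rot: [-2.705, 1.57, -2.89]
force: [-0.4, -0.6, -5.8]
grip_width: 0.0225
```

```bash
python3 - <<'E'
from h import *
st=observe(); print(st['position'],st['grip_width'],st['force'],st['moment'])
f=grab_frame('wrist');cv2.imwrite('pics/w18.png',f[:,:,::-1])
# expected head pose rigid
C=cam('wrist',st);z=st['position'][2]-.0276
y=np.arctan2(*Rtool(st).as_matrix()[1::-1,1])-np.pi/2
R=Ro.from_euler('z',y)
# mallet in tool at grip
off=Ro.from_euler('z',-(-.186)).apply(np.array([.5054,.2659,0])-[.5511,.2585,0]); print('off',off,y)
h=st['position']*[1,1,0]+R.apply(off); print('head',h)
print(proj(C,[h+[0,0,z+.07],h+[0,0,z]]))
print('to above pin', delta(np.array([.633,.008,.165])-Ro.from_euler('z',-.06).apply(off),-.06+np.pi/2))
E
```

```text
[0.54899905 0.25717261 0.17060818] 0.02247148590356377 [-0.36060103 -0.5593754  -5.79360091] [-0.03655553 -0.11563639 -0.02221152]
off [-0.04628024 -0.00117891  0.        ] -0.1857966992741289
head [0.50329754 0.26456332 0.        ]
[[316.09761637 205.1023952 ]
 [317.13168783 163.02061882]]
to above pin (array([   5.4, -222.4,  174.3]), array([-0.1257, -0.0009,  0.0004]))
```

View pics/w18.png

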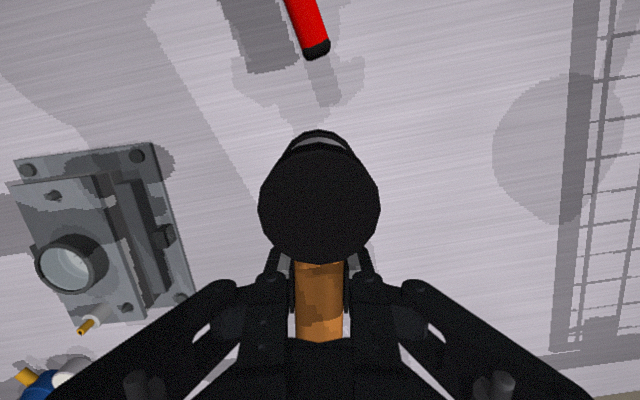

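jog_arm --pt "0 -25 18 0 0 0" --pt "0 -38 30 0 0 0" --pt "0 -40 32 0 0 0" --pt "0 -40 32 0 0 0" --pt "0 -40 32 0 0 0" --pt "0 -28 22 0 0 0" --pt "0 -10 8 -0.06 0 0" --pt "0 0 0 -0.065 0 0" --pt "0 0 0 0 0 0" --pt "0 0 0 0 0 0"

```text
clock: 18.8
position: [0.6754, 0.0013, 0.1519]
tool_rot: [-2.91, 1.547, -2.966]
force: [-0.9, 0.7, -4.2]
grip_width: 0.0226
```

```bash
python3 - <<'E'
from h import *
st=observe(); print(st['position'],st['grip_width'],st['force'],st['moment'])
off=np.array([-.0463,-.0012,0])
print('to above pin', delta(np.array([.633,.008,.15])-Ro.from_euler('z',-.06).apply(off),-.06+np.pi/2))
f=grab_frame('wrist');cv2.imwrite('pics/w19.png',f[:,:,::-1])
f=grab_frame('scene');cv2.imwrite('pics/s3.png',cv2.resize(f[130:290,300:460,::-1],None,fx=3.7,fy=3.7,interpolation=2))
E
```

```text
[0.67538124 0.00131325 0.15187559] 0.022635439232064274 [-0.93619767  0.67696076 -4.1866037 ] [ 0.00064534 -0.17211591  0.01346815]
to above pin (array([1.8, 5.3, 3.7]), array([ 0.0044, -0.0236,  0.0056]))
```

View pics/w19.png

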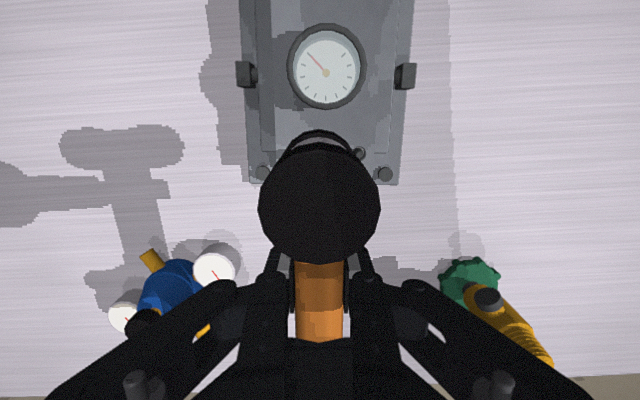

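View pics/s3.png

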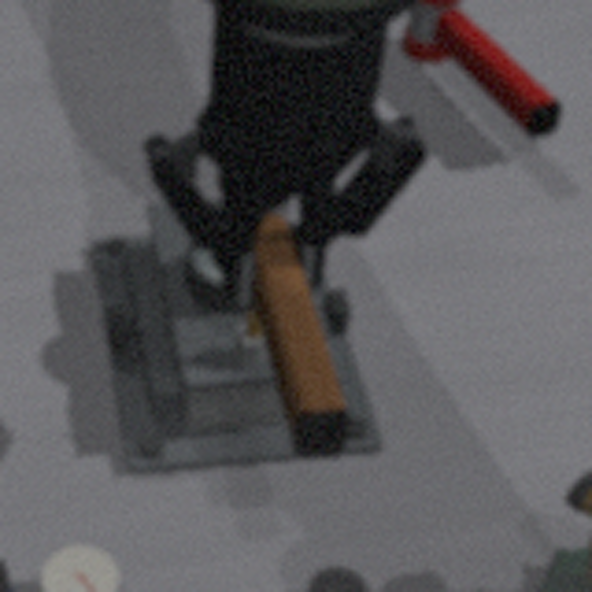

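jog_arm --pt "4 5 3 0.004 0.015 0.005" --pt "4 0 0 0 0 0" --pt "0 0 0 0 0 0" --pt "0 0 0 0 0 0"

```text
clock: 19.3
position: [0.6786, 0.0095, 0.1432]
tool_rot: [3.131, 1.531, 3.073]
force: [-0.3, 0.2, -5.7]
grip_width: 0.0223
```

```bash
cat > pin.py <<'E'
from h import *
import sys
st=observe(); print(st['clock'],st['position'],st['force'],st['moment'],st['grip_width'])
off=np.array([-.0463,-.0012,0])
print('to above pin', delta(np.array([.633,.008,.14])-Ro.from_euler('z',-.06).apply(off),-.06+np.pi/2))
f=grab_frame('wrist');cv2.imwrite(f'pics/{sys.argv[1]}w.png',f[:,:,::-1])
f=grab_frame('scene');cv2.imwrite(f'pics/{sys.argv[1]}s.png',cv2.resize(f[170:260,320:410,::-1],None,fx=6,fy=6,interpolation=2))
E
python3 pin.py p1
```

```text
19.3 [0.67859075 0.00950032 0.14318723] [-0.33977651  0.19333422 -5.7134259 ] [-0.03395667 -0.20652187  0.00512338] 0.02227825006658914
to above pin (array([ 3.1, -3. ,  1. ]), array([ 0.0015, -0.0398, -0.0004]))
```

View pics/p1s.png

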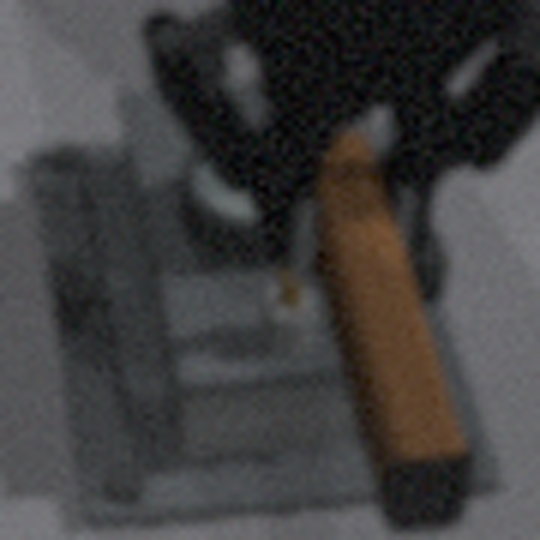

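View pics/p1w.png

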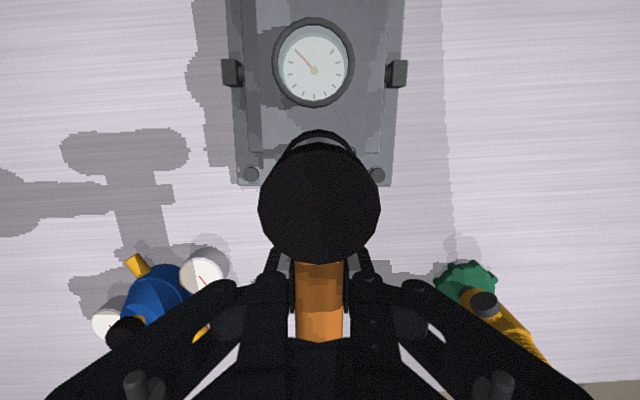

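jog_arm --pt "12 -3 1 0 -0.01 0" --pt "0 0 0 0 0 0" --pt "0 0 0 0 0 0"

```text
clock: 19.7
position: [0.6792, 0.0062, 0.1321]
tool_rot: [3.125, 1.542, 3.066]
force: [-0.0, -0.3, -4.9]
grip_width: 0.0225
```

```bash
python3 pin.py p2
```

```text
19.7 [0.67921855 0.00617175 0.13210154] [-0.02866557 -0.30405517 -4.87902508] [-0.00812507 -0.21341629 -0.08062749] 0.022475530750320508
to above pin (array([-7.9,  0.3, -0.2]), array([ 0.0011, -0.0284, -0.0005]))
```

View pics/p2s.png

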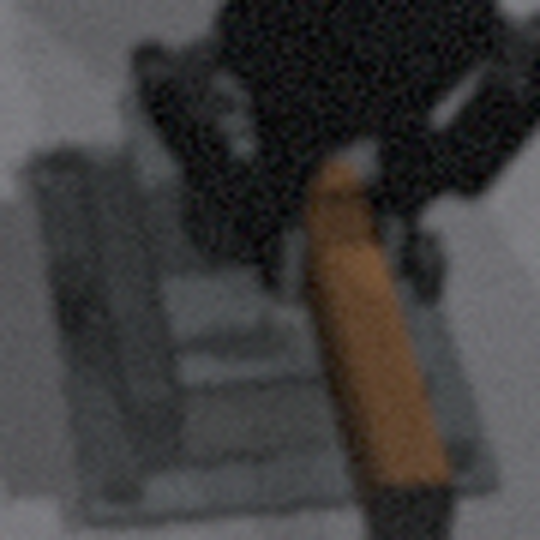

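jog_arm --pt "24 0 0 0 0 0"

```text
clock: 19.9
position: [0.6805, 0.0063, 0.111]
tool_rot: [3.095, 1.548, 3.036]
force: [1.2, 0.3, -4.3]
grip_width: 0.0221
```

jog_arm --pt "-22 0 0 0 0 0" --pt "0 0 0 0 0 0"

```text
clock: 20.1
position: [0.6802, 0.0064, 0.1315]
tool_rot: [3.113, 1.545, 3.054]
force: [0.8, 0.1, -3.5]
grip_width: 0.0226
```

jog_arm --pt "29 0 -1 0 0 0"

```text
clock: 20.2
position: [0.6806, 0.0066, 0.1054]
tool_rot: [3.064, 1.55, 3.005]
force: [7.5, -0.9, 11.9]
grip_width: 0.0224
```

jog_arm --pt "-25 0 0 0 0 0" --pt "0 0 0 0 0 0"

```text
clock: 20.4
position: [0.6799, 0.0068, 0.1275]
tool_rot: [3.093, 1.547, 3.035]
force: [1.4, 0.1, -3.6]
grip_width: 0.0224
```

```bash
python3 pin.py p3
```

```text
20.4 [0.6798825  0.00681282 0.12749983] [ 1.37911582  0.07508191 -3.59400108] [-0.03208906 -0.30346528  0.0462026 ] 0.022380053421630734
to above pin (array([-12.5,  -0.4,  -0.9]), array([ 0.0015, -0.0241, -0.0012]))
```

View pics/p3w.png

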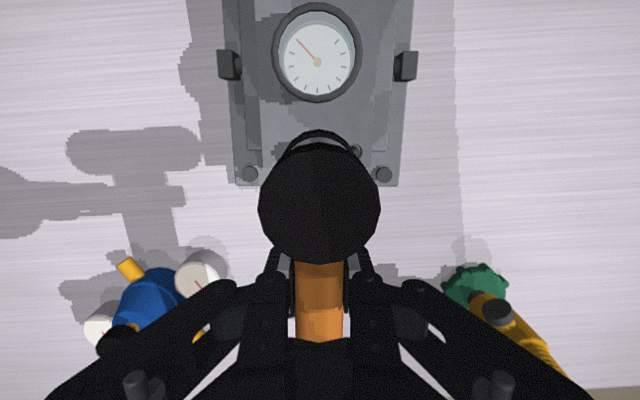

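jog_arm --pt "28 0 -1 0 0 0"

```text
clock: 20.6
position: [0.6779, 0.0072, 0.0987]
tool_rot: [3.079, 1.547, 3.02]
force: [10.6, -0.7, 11.7]
grip_width: 0.0226
```

jog_arm --pt "-25 0 0 0 0 0" --pt "0 0 0 0 0 0"

```text
clock: 20.8
position: [0.6767, 0.0073, 0.1196]
tool_rot: [3.112, 1.542, 3.054]
force: [0.5, -0.7, -5.0]
grip_width: 0.0224
```

jog_arm --pt "-8 0 3 0 0 0" --pt "0 0 0 0 0 0" --pt "0 0 0 0 0 0"

```text
clock: 21.1
position: [0.6792, 0.0073, 0.1263]
tool_rot: [3.117, 1.539, 3.06]
force: [-0.3, -0.7, -4.8]
grip_width: 0.0226
```

```bash
python3 pin.py p4
```

```text
21.1 [0.67921492 0.00730941 0.12633824] [-0.26576409 -0.7015865  -4.75685103] [-0.06600822 -0.18895542 -0.02266433] 0.022600684117286354
to above pin (array([-13.7,  -0.9,  -0.3]), array([ 0.0023, -0.0314, -0.0007]))
```

jog_arm --pt "29 -1 0 0 0 0"

```text
clock: 21.3
position: [0.6807, 0.0064, 0.1004]
tool_rot: [3.081, 1.546, 3.024]
force: [1.3, 0.2, -4.9]
grip_width: 0.0224
```

jog_arm --pt "-30 0 0 0 0 0" --pt "0 0 0 0 0 0" --pt "0 0 0 0 0 0"

```text
clock: 21.6
position: [0.6786, 0.0063, 0.1254]
tool_rot: [3.127, 1.538, 3.069]
force: [-1.2, 0.3, -5.4]
grip_width: 0.0222
```

jog_arm --pt "32 0 -1 0 0 0"

```text
clock: 21.7
position: [0.6794, 0.0064, 0.0968]
tool_rot: [3.091, 1.545, 3.033]
force: [1.5, -0.3, -4.5]
grip_width: 0.0224
```

jog_arm --pt "-30 0 0 0 0 0" --pt "0 0 0 0 0 0" --pt "0 0 0 0 0 0"

```text
clock: 22.0
position: [0.6779, 0.0065, 0.1217]
tool_rot: [3.127, 1.538, 3.07]
force: [-0.4, -0.3, -5.9]
grip_width: 0.0225
```

jog_arm --pt "-30 0 0 0 0 0" --pt "-10 30 0 0 0 0" --pt "0 40 0 0 0 0" --pt "0 0 0 0 0 0" --pt "0 0 0 0 0 0"

```text
clock: 22.5
position: [0.6827, 0.0776, 0.1611]
tool_rot: [3.138, 1.537, 3.078]
force: [-0.2, -1.3, -5.0]
grip_width: 0.0226
```

```bash
python3 pin.py p5;python3 - <<'E'
import cv2
from h import *
f=cv2.imread('pics/p5w.png'); C=cam('wrist'); p=proj(C,[[.632,.008,.07]])[0]; print(p)
a,b=int(p[0]),int(p[1]); cv2.imwrite('pics/p5z.png',cv2.resize(f[max(0,b-50):b+50,max(0,a-60):a+60],None,fx=6,fy=6,interpolation=2))
E
```

```text
22.5 [0.68273765 0.07758256 0.161115  ] [-0.16049814 -1.33421781 -4.98425496] [-0.11880272 -0.16709988 -0.02278854] 0.02255364842862181
to above pin (array([ 21.1, -71.2,   1.5]), array([ 0.0008, -0.0337, -0.0001]))
[226.23191363 150.52248696]
```

View pics/p5w.png

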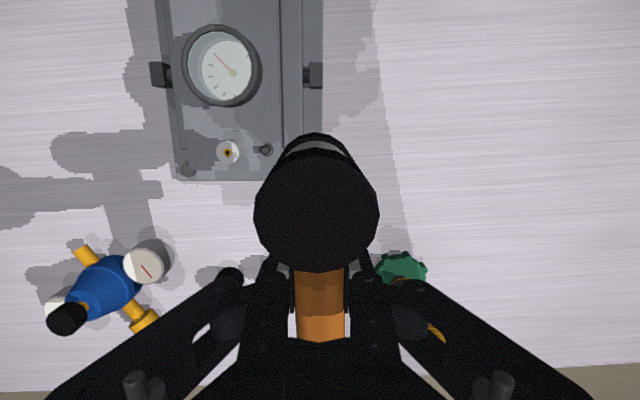

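View pics/p5z.png

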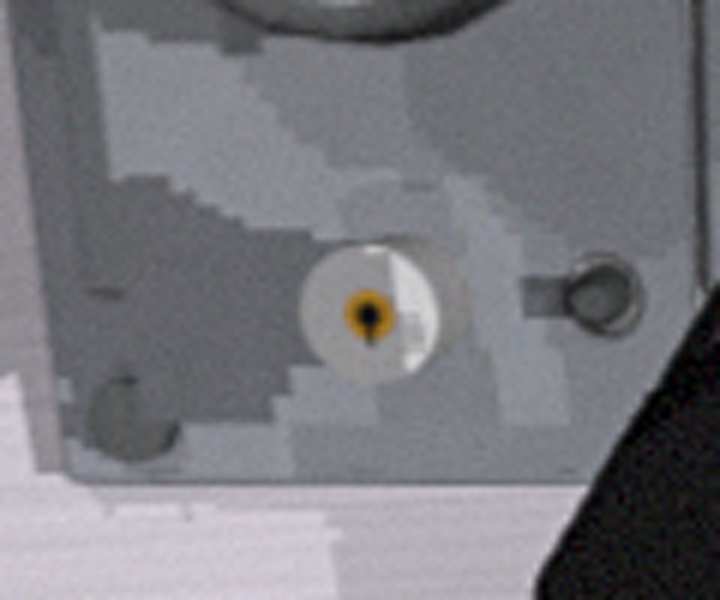

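View pics/p5s.png

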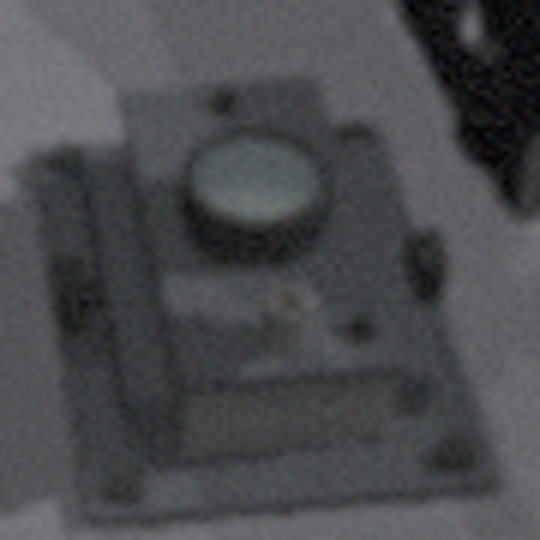

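jog_arm --pt "0 -35 0 0 -0.004 0" --pt "10 -35 1 0 0 0" --pt "15 0 1 0 0 0" --pt "15 0 0 0 0 0" --pt "0 0 0 0 0 0" --pt "0 0 0 0 0 0"

```text
clock: 23.2
position: [0.6784, 0.003, 0.1178]
tool_rot: [3.135, 1.54, 3.073]
force: [0.3, -0.5, -4.2]
grip_width: 0.0223
```

```bash
python3 pin.py p6
```

```text
23.2 [0.67838278 0.0030428  0.11776678] [ 0.26778734 -0.48501532 -4.22307766] [-0.04255562 -0.18895219  0.0560393 ] 0.022315468571883205
to above pin (array([-22.2,   3.4,   0. ]), array([-0.0017, -0.0313, -0.0002]))
```

jog_arm --pt "-2 3 0.5 0 0 0" --pt "0 0 0 0 0 0" --pt "25 0 -0.5 0 0 0"

```text
clock: 23.6
position: [0.6809, 0.0081, 0.0994]
tool_rot: [3.073, 1.547, 3.014]
force: [1.5, 0.2, -5.5]
grip_width: 0.0223
```

jog_arm --pt "-22 0 0 0 0 0" --pt "0 0 0 0 0 0" --pt "0 0 0 0 0 0"

```text
clock: 23.9
position: [0.6799, 0.0094, 0.119]
tool_rot: [3.085, 1.543, 3.027]
force: [0.5, -0.7, -5.8]
grip_width: 0.0222
```

jog_arm --pt "27 -2 -1 0 0 0"

```text
clock: 24.0
position: [0.6805, 0.008, 0.095]
tool_rot: [3.02, 1.55, 2.962]
force: [0.1, 0.6, -4.2]
grip_width: 0.0224
```

jog_arm --pt "-22 0 0 0 0 0" --pt "0 0 0 0 0 0" --pt "0 0 0 0 0 0"

```text
clock: 24.3
position: [0.6788, 0.0081, 0.1129]
tool_rot: [3.073, 1.544, 3.016]
force: [-0.8, -0.7, -5.8]
grip_width: 0.0227
```

jog_arm --pt "22 -1 0 0 0 0"

```text
clock: 24.4
position: [0.6807, 0.0073, 0.0936]
tool_rot: [3.013, 1.551, 2.956]
force: [16.7, 1.1, 15.2]
grip_width: 0.0221
```

jog_arm --pt "-22 0 0 0 0 0" --pt "0 0 0 0 0 0" --pt "0 0 0 0 0 0"

```text
clock: 24.7
position: [0.6804, 0.0075, 0.1126]
tool_rot: [3.037, 1.549, 2.981]
force: [-0.4, 0.8, -5.7]
grip_width: 0.0227
```

jog_arm --pt "22 -1 -1 0 0 0"

```text
clock: 24.8
position: [0.6805, 0.0068, 0.0924]
tool_rot: [2.974, 1.553, 2.917]
force: [1.5, -0.0, -1.8]
grip_width: 0.0226
```

jog_arm --pt "-22 0 0 0 0 0" --pt "0 0 0 0 0 0" --pt "0 0 0 0 0 0"

```text
clock: 25.1
position: [0.6793, 0.0068, 0.11]
tool_rot: [3.033, 1.549, 2.977]
force: [-0.4, 0.0, -5.4]
grip_width: 0.0224
```

jog_arm --pt "21 0 -1 0 0 0"

```text
clock: 25.2
position: [0.6806, 0.0069, 0.0914]
tool_rot: [2.94, 1.556, 2.884]
force: [53.7, -4.3, 87.0]
grip_width: 0.0226
```

jog_arm --pt "-22 0 0 0 0 0" --pt "0 0 0 0 0 0" --pt "0 0 0 0 0 0"

```text
clock: 25.5
position: [0.6801, 0.007, 0.11]
tool_rot: [2.981, 1.553, 2.926]
force: [-0.6, 0.1, -5.2]
grip_width: 0.0225
```

jog_arm --pt "-30 0 0 0 0 0" --pt "-20 30 0 0 0 0" --pt "0 40 0 0 0 0" --pt "0 0 0 0 0 0" --pt "0 0 0 0 0 0"

```text
clock: 26.0
position: [0.6818, 0.0781, 0.1556]
tool_rot: [3.097, 1.545, 3.039]
force: [-1.5, -0.6, -5.2]
grip_width: 0.0228
```

```bash
python3 pin.py p7;python3 - <<'E'
import cv2
from h import *
f=cv2.imread('pics/p7w.png'); C=cam('wrist'); p=proj(C,[[.632,.008,.07]])[0]; print(p)
a,b=int(p[0]),int(p[1]); cv2.imwrite('pics/p7z.png',cv2.resize(f[max(0,b-50):b+50,max(0,a-60):a+60],None,fx=6,fy=6,interpolation=2))
E
```

```text
26.0 [0.68178044 0.07805973 0.1555999 ] [-1.46789806 -0.62730535 -5.1502987 ] [-0.10538737 -0.16961543 -0.04510276] 0.022845170387924846
to above pin (array([ 15.5, -71.7,   2. ]), array([ 0.0028, -0.026 , -0.0011]))
[223.15586612 151.76835762]
```

View pics/p7w.png

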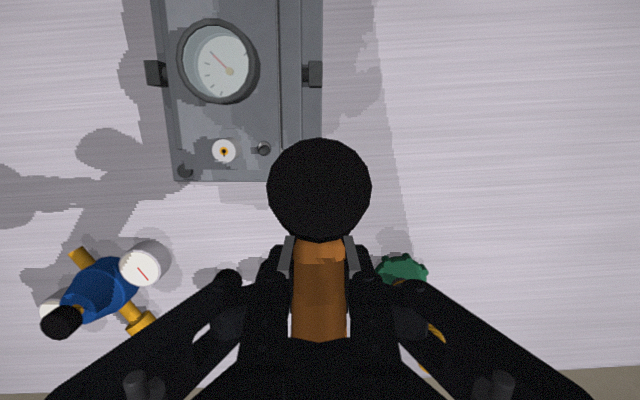

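View pics/p7z.png

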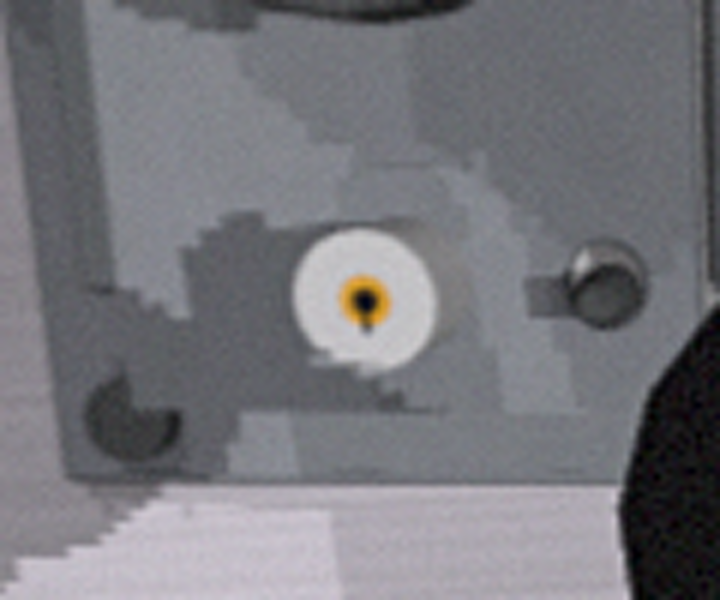

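View pics/p7s.png

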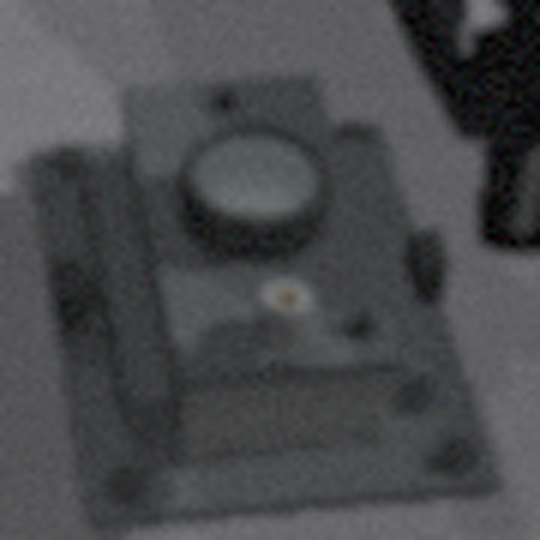

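```bash
python3 - <<'E'
from h import *
st=observe(); print(st['clock'])
f=grab_frame('scene');cv2.imwrite('pics/s8.png',cv2.resize(f[110:260,340:490,::-1],None,fx=4,fy=4,interpolation=2))
# expected rotations
C=cam('wrist',st); R=Rtool(st); T=st['position']
g=np.array([-.0074,0.0012,0])  # handle axis at grip height in tool: TCP z .0276 vs handle .035
for a in (0,.06,.15,.2,.25,.3,.35,-.1):
    # mallet pts in tool: z tool = along handle, x tool = down ; relative to grip
    P=np.array([[-.035,-.001,-.046],[.035,-.001,-.046],[-.014,0,-.024],[-.035,-.001,-.046-.021],[-.035,-.001,-.046+.021]])
    # droop: head (-z) goes down(+x): rotate about y by angle
    Q=Ro.from_rotvec([0,-a,0]).apply(P)+g
    p=proj(C,R.apply(Q)+T); print(a,p.round(0).tolist(), (R.apply(Q)+T)[1].round(3))
E
```

```text
26.1
0 [[320.0, 206.0], [319.0, 164.0], [322.0, 238.0], [320.0, 142.0], [320.0, 262.0]] [0.635 0.081 0.129]
0.06 [[320.0, 198.0], [319.0, 166.0], [322.0, 235.0], [320.0, 135.0], [320.0, 254.0]] [0.637 0.081 0.126]
0.15 [[320.0, 186.0], [319.0, 171.0], [322.0, 230.0], [320.0, 125.0], [320.0, 244.0]] [0.641 0.081 0.122]
0.2 [[320.0, 181.0], [319.0, 174.0], [322.0, 228.0], [320.0, 121.0], [320.0, 238.0]] [0.643 0.081 0.12 ]
0.25 [[320.0, 176.0], [319.0, 176.0], [322.0, 226.0], [320.0, 118.0], [320.0, 233.0]] [0.645 0.081 0.118]
0.3 [[320.0, 171.0], [319.0, 179.0], [322.0, 224.0], [320.0, 115.0], [320.0, 228.0]] [0.647 0.081 0.117]
0.35 [[320.0, 167.0], [319.0, 182.0], [322.0, 222.0], [320.0, 113.0], [320.0, 223.0]] [0.649 0.08  0.115]
-0.1 [[320.0, 222.0], [319.0, 159.0], [322.0, 244.0], [320.0, 159.0], [320.0, 274.0]] [0.632 0.081 0.134]
```

View pics/s8.png

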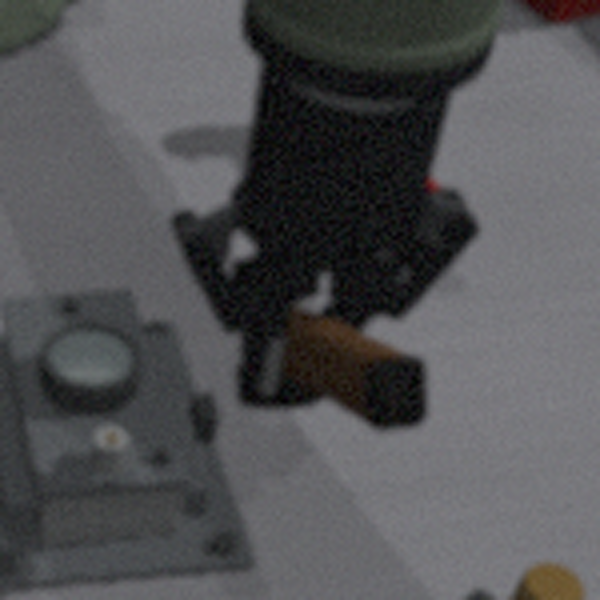

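```bash
python3 - <<'E'
from h import *
st=observe(); C=cam('wrist',st); S=cam('scene'); R=Rtool(st); T=st['position']
th=np.linspace(0,2*np.pi,40)
for dx in (0,.008):
 for a in (.06,.2,.3,.4,.5,.6,.7,.8):
  g=np.array([-.0074+dx,0.0012,0])
  def tr(P): return R.apply(Ro.from_rotvec([0,-a,0]).apply(P)+g)+T
  top=np.c_[-.035+0*th,-.001+.021*np.cos(th),-.046+.021*np.sin(th)]; bot=top*[-1,1,1]
  e=proj(C,tr(top)); b=proj(C,tr(bot)); s=(proj(S,tr(np.array([[0,0,.11],[0,0,-.01]])))-[340,110])*4
  print(dx,a,'top',e.min(0).round(),e.max(0).round(),'bot',b.min(0).round(),b.max(0).round(),'scene end/near',s.round().tolist())
E
```

```text
0 0.06 top [258. 135.] [382. 254.] bot [283. 129.] [356. 201.] scene end/near [[379.0, 526.0], [294.0, 341.0]]
0 0.2 top [261. 121.] [379. 238.] bot [285. 138.] [354. 208.] scene end/near [[385.0, 498.0], [294.0, 343.0]]
0 0.3 top [264. 115.] [376. 227.] bot [285. 145.] [353. 213.] scene end/near [[387.0, 475.0], [294.0, 345.0]]
0 0.4 top [266. 112.] [374. 218.] bot [286. 153.] [353. 219.] scene end/near [[389.0, 450.0], [294.0, 347.0]]
0 0.5 top [268. 111.] [371. 209.] bot [287. 161.] [352. 225.] scene end/near [[390.0, 424.0], [294.0, 349.0]]
0 0.6 top [270. 111.] [369. 202.] bot [288. 169.] [351. 231.] scene end/near [[390.0, 397.0], [294.0, 351.0]]
0 0.7 top [272. 114.] [367. 196.] bot [288. 178.] [351. 237.] scene end/near [[389.0, 370.0], [294.0, 353.0]]
0 0.8 top [274. 117.] [365. 191.] bot [288. 187.] [350. 243.] scene end/near [[387.0, 342.0], [294.0, 355.0]]
0.008 0.06 top [262. 132.] [377. 244.] bot [285. 128.] [354. 197.] scene end/near [[375.0, 539.0], [292.0, 353.0]]
0.008 0.2 top [265. 120.] [374. 229.] bot [286. 137.] [353. 204.] scene end/near [[381.0, 511.0], [291.0, 355.0]]
0.008 0.3 top [267. 114.] [372. 219.] bot [287. 144.] [352. 209.] scene end/near [[384.0, 488.0], [291.0, 357.0]]
0.008 0.4 top [269. 111.] [370. 210.] bot [288. 151.] [351. 214.] scene end/near [[386.0, 464.0], [291.0, 359.0]]
0.008 0.5 top [271. 110.] [368. 203.] bot [288. 159.] [350. 220.] scene end/near [[386.0, 438.0], [291.0, 361.0]]
0.008 0.6 top [273. 111.] [366. 196.] bot [289. 167.] [350. 225.] scene end/near [[386.0, 412.0], [291.0, 363.0]]
0.008 0.7 top [275. 113.] [364. 190.] bot [289. 175.] [349. 231.] scene end/near [[385.0, 384.0], [291.0, 365.0]]
0.008 0.8 top [277. 117.] [362. 186.] bot [290. 184.] [349. 238.] scene end/near [[383.0, 357.0], [291.0, 367.0]]
```

```bash
python3 - <<'E'
import cv2,numpy as np
f=cv2.imread('pics/p7w.png')
c=cv2.resize(f[120:350,240:400],None,fx=2.6,fy=2.6,interpolation=2).astype(float)
c=255*(c/255)**.45
cv2.imwrite('pics/p7m.png',c.astype(np.uint8))
s=cv2.imread('pics/s8.png').astype(float); cv2.imwrite('pics/s8m.png',(255*(s/255)**.45).astype(np.uint8))
E
```

```text
(no output)
```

View pics/p7m.png

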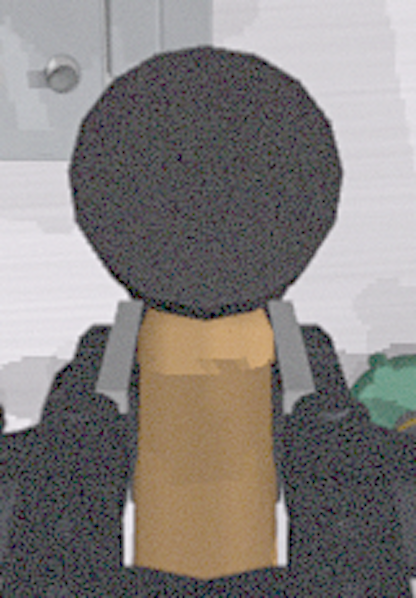

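View pics/s8m.png

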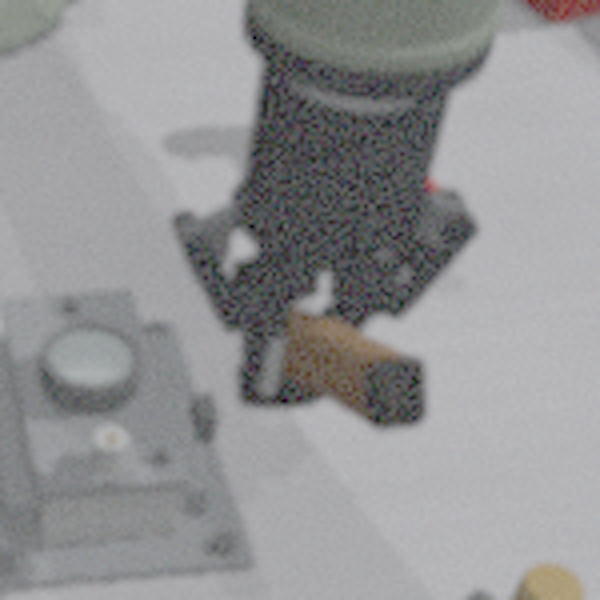

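```bash
cat > mal.py <<'E'
from h import *
th=np.linspace(0,2*np.pi,60)
def mfit(st,rect,scene_end,w=1.):
    C=cam('wrist',st); S=cam('scene'); R=Rtool(st); T=st['position']
    top=np.c_[-.035+0*th,.021*np.cos(th),.021*np.sin(th)]
    def tr(v,P): return R.apply(Ro.from_rotvec([0,-v[0],0]).apply(P)+[v[1],v[3],v[2]])+T
    def f(v):
        e=proj(C,tr(v,top)); r=np.r_[e.min(0),e.max(0)]-rect
        if scene_end is None: return r
        return np.r_[r,w*(proj(S,tr(v,np.array([[0,0,.156]])))[0]-scene_end)]
    s=least_squares(f,[.4,-.0,-.046,0.]); v=s.x
    b=tr(v,top*[-1,1,1]); 
    print('droop',v[0],'head ctr tool x,z,y',v[1:],'res',s.fun.round(1)); print('face ctr',tr(v,[[.035,0,0]]),'face low z',b[:,2].min(),'hi',b[:,2].max(),'end',tr(v,[[.014,0,.156]]))
    print(proj(C,tr(v,np.array([[.035,0,.021],[-.014,0,.03]]))))
    return v
E
python3 - <<'E'
from mal import *
st=observe()
mfit(st,[266.8,137.5,371.5,240],np.array([395,392])/4+[340,110])
mfit(st,[266.8,137.5,371.5,238],np.array([395,392])/4+[340,110])
mfit(st,[266.8,137.5,371.5,240],None)
E
```

```text
droop 0.6006826323078605 head ctr tool x,z,y [ 0.00602169 -0.02755728 -0.0001409 ] res [-1.   0.6  0.6 -0.8  1.7  0.4]
face ctr [[0.67310229 0.07799881 0.12096962]] face low z 0.10956148201482635 hi 0.13237606741860652 end [[0.79243928 0.07091728 0.22336851]]
[[318.91679635 254.98644534]
 [319.02761995 266.52124486]]
droop 0.6069892939677429 head ctr tool x,z,y [ 0.00698538 -0.02748055 -0.00013461] res [-0.5  0.2  0.1 -0.4  1.6  0.2]
face ctr [[0.67333871 0.07799266 0.12012478]] face low z 0.10860573715813919 hi 0.1316421484054492 end [[0.79202856 0.07094755 0.22327558]]
[[318.92561655 254.6492027 ]
 [319.03828302 265.25172145]]
droop 0.49373964175397855 head ctr tool x,z,y [ 9.40129632e-03 -2.99056936e-02 -6.26145393e-05] res [ 0. -0. -0. -0.]
face ctr [[0.66743584 0.07841396 0.11579061]] face low z 0.10632868328130946 hi 0.1252508584636791 end [[0.79700381 0.07075866 0.20484418]]
[[319.01942883 242.97784874]
 [319.17982728 261.28154296]]
```

```bash
python3 - <<'E'
from h import *
st=observe(); C=cam('wrist',st)
p=proj(C,[[.632,.008,.07+h] for h in (0,.001,.002,.003)]); print(p-p[0])
f=cv2.imread('pics/p7w.png'); c=cv2.resize(f[130:172,200:245],None,fx=14,fy=14,interpolation=cv2.INTER_CUBIC); cv2.imwrite('pics/p7zz.png',c)
g=f.astype(int); br=g[130:172,200:245]
orange=(br[...,2]-br[...,0]>50); ys,xs=np.nonzero(orange); print('orange',xs.mean()+200,ys.mean()+130,len(xs), xs.min()+200,xs.max()+200,ys.min()+130,ys.max()+130)
E
```

```text
[[ 0.          0.        ]
 [-0.41271325  0.17804503]
 [-0.8290663   0.35766557]
 [-1.24910743  0.53888259]]
orange 223.26923076923077 150.55769230769232 52 219 227 147 154
```

View pics/p7zz.png

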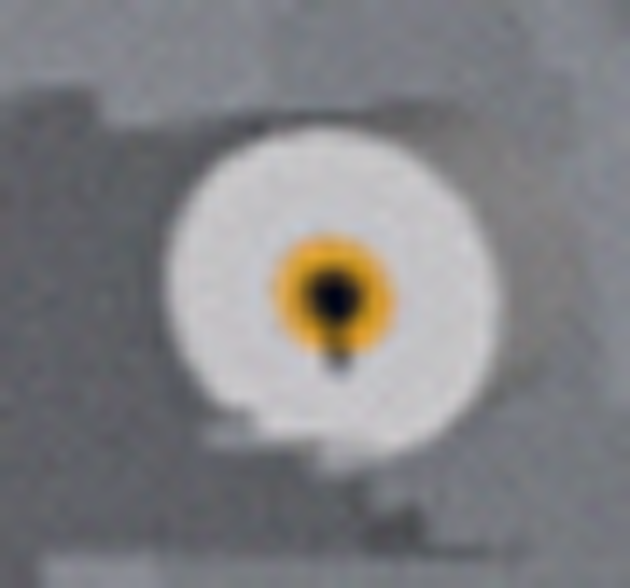

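```bash
python3 - <<'E'
from h import *
st=observe(); print(st['qpos'].round(3)); print(delta([.56,.25,.16],np.pi/2))
E
```

```text
[-0.276  0.728  0.132  1.477 -0.116  0.97   1.404]
(array([  -0.7,  165.1, -131.6]), array([-0.058 , -0.0262, -0.0023]))
```

jog_arm --pt "0 10 -8 0 0 0" --pt "0 20 -16 0 0 0" --pt "0 30 -24 0 0 0" --pt "0 30 -24 0 0 0" --pt "0 30 -24 0 0 0" --pt "0 25 -20 -0.03 0.05 0" --pt "0 15 -10 -0.03 0.08 0" --pt "0 5 -5 0 0.1 0" --pt "0 0 0 0 0.1 0" --pt "0 0 0 0 0.08 0" --pt "0 0 0 0 0.05 0" --pt "0 0 0 0 0 0" --pt "0 0 0 0 0 0"

```text
clock: 27.45
position: [0.5512, 0.2524, 0.158]
tool_rot: [3.13, 1.065, 3.129]
force: [-0.8, -0.0, -5.2]
grip_width: 0.0227
```

```bash
python3 - <<'E'
from h import *
st=observe(); print(st['qpos'].round(3),st['position'],st['force'],st['moment']);print(Rtool(st).as_matrix().round(3))
f=grab_frame('wrist');cv2.imwrite('pics/m1.png',f[:,:,::-1])
f=grab_frame('scene');cv2.imwrite('pics/m2.png',cv2.resize(f[100:280,380:560,::-1],None,fx=3.3,fy=3.3,interpolation=2))
E
```

```text
[-0.442  0.848  0.039  1.32  -0.231  1.447  1.245] [0.55122471 0.25239078 0.15801957] [-0.77604976 -0.03510861 -5.21284275] [-0.01272022 -1.10860951  0.02583115]
[[-0.484  0.002  0.875]
 [ 0.006  1.     0.001]
 [-0.875  0.006 -0.484]]
```

View pics/m1.png

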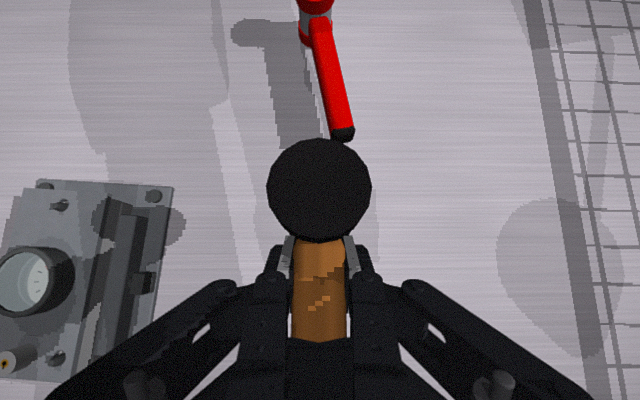

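View pics/m2.png

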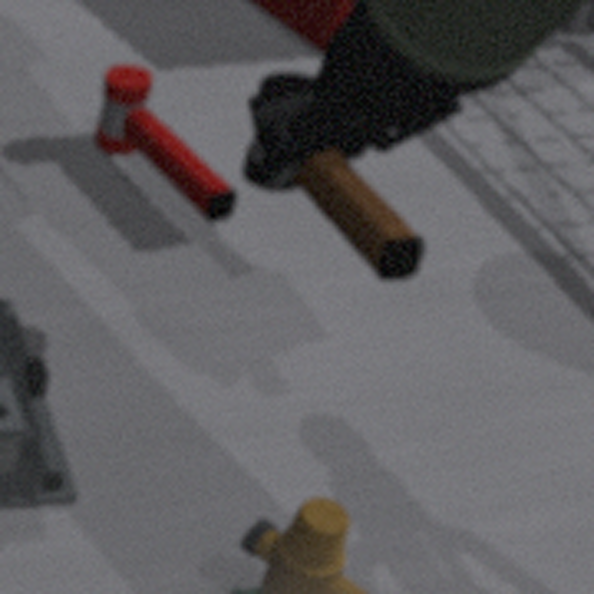

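```bash
python3 - <<'E'
from mal import *
st=observe()
mfit(st,[266.8,137.5,371.5,240],np.array([402,256])/3.3+[380,100])
E
```

```text
droop 0.6043973116402023 head ctr tool x,z,y [ 6.24121225e-03 -2.75073536e-02 -3.09341478e-05] res [-1.   0.6  0.6 -0.9  2.1  1.5]
face ctr [[0.52734624 0.25268482 0.13153125]] face low z 0.12945431063666923 hi 0.13360853679891171 end [[0.68050788 0.25218425 0.16783913]]
[[318.87964609 255.32655131]
 [319.0395036  266.57927497]]
```

jog_arm --pt "0 0 0 0 0.05 0" --pt "0 0 0 0 0.05 0" --pt "12 0 8.5 0 0 0" --pt "20 0 14 0 0 0" --pt "20 0 14 0 0 0" --pt "18 0 12.5 0 0 0" --pt "10 0 7 0 0 0" --pt "0 0 0 0 0 0" --pt "0 0 0 0 0 0"

```text
clock: 28.45
position: [0.5512, 0.255, 0.0579]
tool_rot: [3.128, 0.982, 3.132]
force: [0.1, 0.1, -4.8]
grip_width: 0.0227
```

```bash
python3 - <<'E'
from mal import *
st=observe();print(st['qpos'].round(3),st['position'],st['force'])
f=grab_frame('wrist');cv2.imwrite('pics/m3.png',f[:,:,::-1])
R=Rtool(st); v=[.604,.00624,-.0275,0]
tr=lambda P: R.apply(Ro.from_rotvec([0,-v[0],0]).apply(P)+[v[1],v[3],v[2]])+st['position']
b=tr(np.c_[.035+0*th,.021*np.cos(th),.021*np.sin(th)]); print(b[:,2].min(),b[:,2].max(),b.mean(0)); print(R.inv().apply([0,0,-1]))
f=grab_frame('scene');cv2.imwrite('pics/m4.png',cv2.resize(f[100:280,380:560,::-1],None,fx=3.3,fy=3.3,interpolation=2))
E
```

```text
[-0.423  1.019  0.022  1.271 -0.249  1.406  1.278] [0.55117244 0.2549878  0.05792026] [ 0.1010795   0.06980668 -4.84585935]
0.03266530740757061 0.03336406202561034 [0.52536271 0.25549076 0.03301746]
[ 0.83144205 -0.00734097  0.55556298]
```

View pics/m4.png

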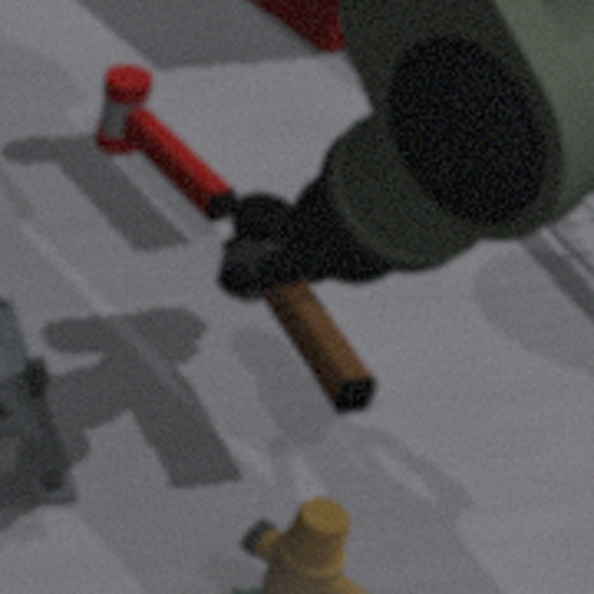

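View pics/m3.png

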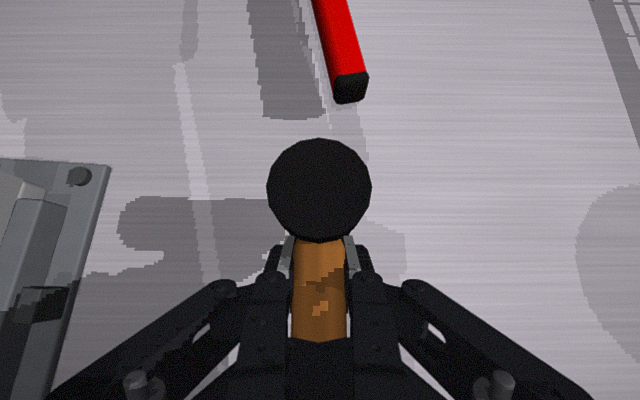

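jog_arm --pt "10 0 6.7 0 0 0" --pt "8 0 5.3 0 0 0" --pt "4 0 2.7 0 0 0" --pt "2 0 1.3 0 0 0"

```text
clock: 28.95
position: [0.5525, 0.2557, 0.0289]
tool_rot: [3.125, 0.986, 3.129]
force: [-0.0, 0.0, -5.6]
grip_width: 0.0227
```

jog_arm --pt "1.5 0 1 0 0 0"

```text
clock: 29.05
position: [0.5525, 0.2556, 0.0267]
tool_rot: [3.126, 0.985, 3.129]
force: [0.5, -0.0, -5.2]
grip_width: 0.0226
```

jog_arm --pt "1.5 0 1 0 0 0"

```text
clock: 29.15
position: [0.5524, 0.2556, 0.0247]
tool_rot: [3.126, 0.985, 3.129]
force: [0.9, 0.2, -5.4]
grip_width: 0.0224
```

jog_arm --pt "1 0 0.7 0 0 0"

```text
clock: 29.25
position: [0.5525, 0.2556, 0.0235]
tool_rot: [3.126, 0.985, 3.129]
force: [3.3, -0.2, 6.6]
grip_width: 0.0226
```

jog_arm --pt "1 0 0.7 0 0 0"

```text
clock: 29.35
position: [0.5527, 0.2557, 0.0233]
tool_rot: [3.125, 0.985, 3.129]
force: [-0.7, -2.4, 17.7]
grip_width: 0.0223
```

jog_arm --pt "0 0 0 0 0 0" --pt "0 0 0 0 0 0" --pt "0 0 0 0 0 0" --pt "0 0 0 0 0 0" --pt "0 0 0 0 0 0" --pt "-5 0 -3 0 0 0" --pt "-15 0 -10 0 0 0" --pt "-30 0 -20 0 0 0" --pt "-35 0 -24 0 0 0" --pt "-35 0 -24 0 0 0" --pt "0 0 0 0 0 0" --gripper 0 --newtons 40

```text
clock: 30.45
position: [0.5517, 0.2543, 0.18]
tool_rot: [3.123, 0.986, 3.127]
force: [1.4, 0.9, 0.8]
grip_width: 0.0855
```

```bash
python3 - <<'E'
from mal import *
st=observe();print(st['clock'],st['position'],st['force'])
f=grab_frame('wrist');cv2.imwrite('pics/m5.png',f[:,:,::-1])
f=grab_frame('scene');cv2.imwrite('pics/m6.png',f[:,:,::-1])
E
```

```text
30.45 [0.55168486 0.25432322 0.17998999] [1.37627634 0.93674513 0.78831614]
```

View pics/m5.png

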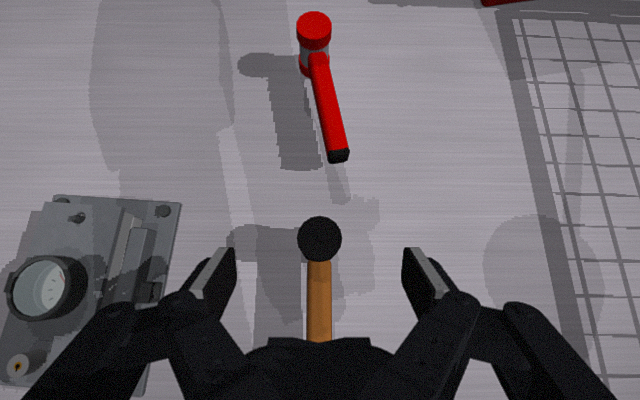

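View pics/m6.png

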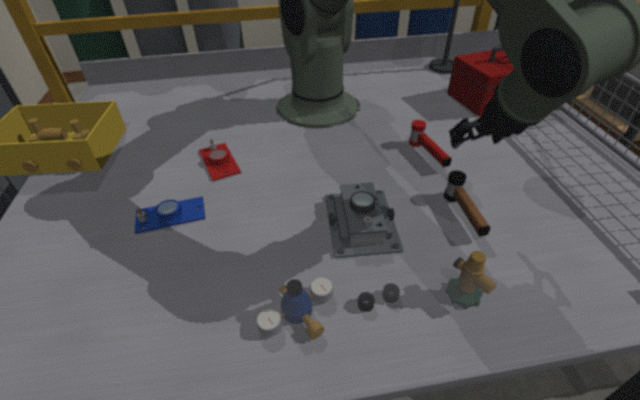

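jog_arm --pt "0 0 0 0 -0.1 0" --pt "0 0 0 0 -0.1 0" --pt "0 -20 0 0 -0.1 0" --pt "0 -20 10 0 -0.1 0" --pt "0 -20 20 0 -0.1 0" --pt "0 -20 30 0 -0.085 0" --pt "0 -25 30 0 0 0" --pt "10 -25 30 0 0 0" --pt "20 0 20 0 0 0" --pt "20 0 10 0 0 0" --pt "0 0 0 0 0 0" --pt "0 0 0 0 0 0"

```text
clock: 31.75
position: [0.6985, 0.1179, 0.1067]
tool_rot: [0.682, 1.566, 0.687]
force: [0.8, -0.3, -0.6]
grip_width: 0.0854
```

```bash
python3 - <<'E'
from h import *
st=observe();print(st['clock'],st['position'],st['tool_rot']); C=cam('wrist',st)
f=grab_frame('wrist');cv2.imwrite('pics/v1.png',f[:,:,::-1])
p=proj(C,[[.632,.008,.07+h] for h in (0,.001,.002)]);print(p)
print(delta([.69,.125,.085],np.pi/2))
E
```

```text
31.75 [0.69845079 0.11791465 0.10670818] [0.6823612  1.56592813 0.68674584]
[[127.87256622 124.84320471]
 [126.77403506 124.98017749]
 [125.66278501 125.11877395]]
(array([21.7,  7.1, -8.2]), array([ 0.0045,  0.0035, -0.003 ]))
```

View pics/v1.png

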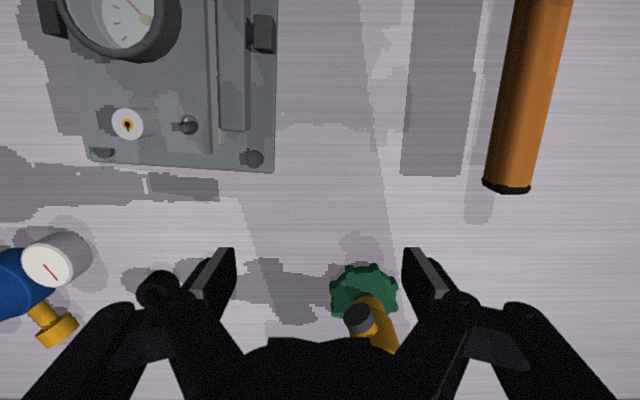

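```bash
python3 - <<'E'
import cv2
f=cv2.imread('pics/v1.png'); cv2.imwrite('pics/v1z.png',cv2.resize(f[98:148,95:165],None,fx=11,fy=11,interpolation=cv2.INTER_CUBIC))
E
```

```text
(no output)
```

View pics/v1z.png

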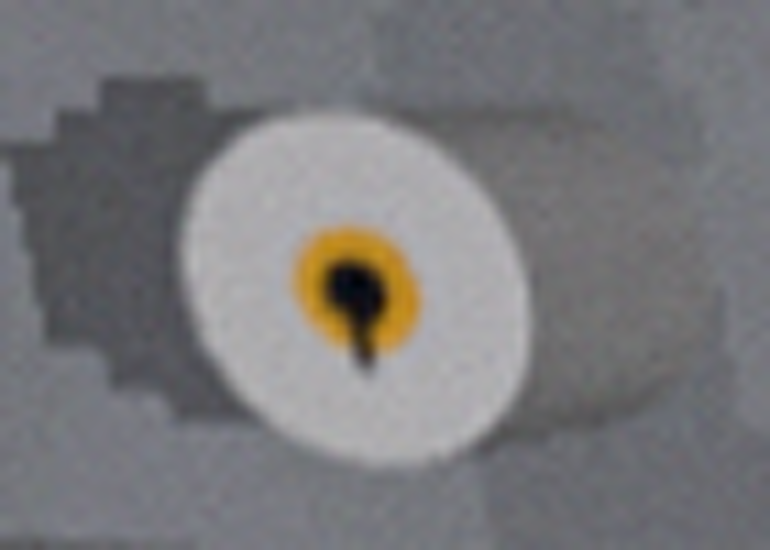

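jog_arm --pt "-20 0 0 0 0 0" --pt "-30 0 0 0 0 0" --pt "-20 0 0 0 0 0" --pt "0 0 0 0 0 0" --pt "0 0 0 0 0 0"

```text
clock: 32.3
position: [0.6952, 0.1199, 0.183]
tool_rot: [0.794, 1.565, 0.802]
force: [-0.4, -1.0, -0.2]
grip_width: 0.0855
```

```bash
python3 - <<'E'
from h import *
a=cv2.imread('pics/scene0.png'); f=grab_frame('scene')[:,:,::-1]
for n,(x0,y0,x1,y1) in dict(reg=(250,275,332,345),b=(352,278,405,315),valve=(440,245,500,310)).items():
    r=cv2.phaseCorrelate(cv2.cvtColor(a[y0:y1,x0:x1],6).astype(np.float64),cv2.cvtColor(np.ascontiguousarray(f[y0:y1,x0:x1]),6).astype(np.float64)); print(n,r)
cv2.imwrite('pics/end.png',f); st=observe(); print(st['clock'],st['force'],st['qd'].round(3))
E
```

```text
reg ((-0.007833911301240448, 0.10960461897436602), 0.8696796290524302)
b ((-0.07497765258357703, 0.0756768419795435), 1.0398770773111894)
valve ((-0.025319306541625508, 0.06119481595785459), 1.0540177016788561)
32.35 [ 0.85166043 -0.04371051  0.68629586] [ 0.003  0.017 -0.002 -0.     0.001 -0.005  0.002]
```

View pics/end.png

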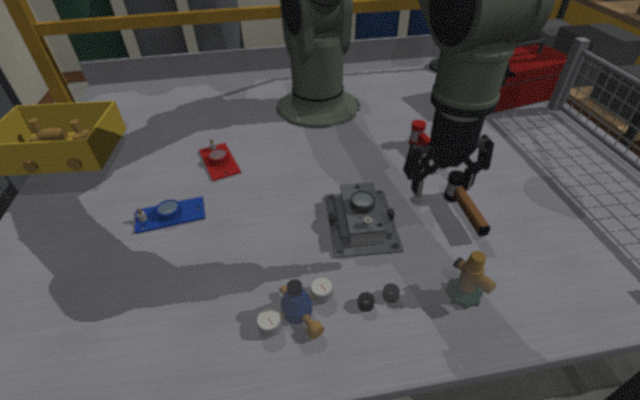

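The final scene shows the cover down on the housing at (362,203) and the mallet standing at (457,188). The valve, regulator and bushings have not moved, and the gripper is clear of everything.

```bash
python3 -c "
from workcell import bot; print(bot.job_done())"
```

```text
the job is handed in; nothing more can be done
None
```

The job is handed in: the cover is on, the pin is flush, the mallet is back on the counter, and the clock stood at 32 s of the 72 s allowed.

**Cover:** I lifted the grey cover by its bezel and lowered it over both studs until it met the housing solidly (about 72 N briefly), then let go. The wrist pictures showed both studs through their holes.

**Pin:** I gripped the mallet near its head and drove the pin down in several short blows of about 0.2–0.3 m/s. Two views checked afterwards, one of them oblique, showed the pin level with the boss to within about 0.3 mm.

**Mallet and the rest:** The mallet stands upright on the counter near where it started. Comparing before and after pictures, the valve, regulator and bushings had moved less than 0.15 pixel.

**What went less well:**
- The last blow bottomed on the boss at about 100 N, against the 120 N limit. Forces were read only at the end of each step, so the true peak may have been higher.
- At the last blow, or as the mallet was lifted away, it turned about 0.6 rad in the fingers and slid about 15 mm. I tilted the tool to stand it upright before letting go.
- I planned for the mallet to stay about 13 mm clear of the bezel. I saw no contact, but no picture was taken during the blows to prove it.

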